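# Load the beaker warmer

### The arm

A 6-joint arm with a two-finger parallel gripper is mounted at the origin on a cart in front of the work surface, level with it; the furniture and walls round the work are solid. World frame = base frame: x ahead of the robot, y to its left, z up, the work surface at z = 0. Lengths are in m, angles in rad, forces in N, time in s.
With the tool pointing down it reaches from about 0.35 to 1 m from the base axis. Payload 7.1 kg.
Tool frame: the origin (TCP) lies between the finger pads; the fingertips stand 25 mm ahead of it and the grasp point (between the pads) lies 6 mm ahead of it; z points along the fingers, y is the line along which they close (so a half turn about z gives the same grasp; the last joint's range is limited). The gripper opens to 85 mm and grips with 20 to 120 N. Pads are 22 mm wide; open, the fingers measure 114 mm over their backs; the gripper's body (76 mm by 85 mm) begins 54 mm behind the grasp point. The pads swing forward as they close: fully open they stand 13 mm farther back than shut.
Start: joints at [-1.256, 0.423, 1.63, -0, 1.089, -0.019], TCP at [0.205, -0.59, 0.256] pointing down, gripper open.
Joint ranges: [-3, 3], [-0.9, 2.11], [0.09, 2.58], [-1.31, 4.45], [0.11, 2.69], [-2.54, 2.54]. Speed limits (rad/s): [2.39, 2.39, 3.01, 3.14, 3.14, 3.14].

### API

Orientations are given as a 3x3 rotation matrix whose columns are the frame's x, y, z axes.
In Python, from station import telemetry, optics, workorder gives the robot as it stands.
- The arm moves only by the tool move_arm, never from a script. Its argument "commands" is a list of rows, each a list of 3 entries, a list of its own where there are three numbers: the shift along the world's x, y, z in mm, then the turn, a rotation vector about the world's x, y, z in rad, then the closure, from 0 (fully open) to 1 (shut). In form: [[[dx, dy, dz], [rx, ry, rz], fingers], ...]. A call has 1 to 12 rows; each row is the pose to reach, as a shift and turn from the pose commanded when the call began; what a row does not reach only later rows make up. A row lasts 1/10 s, in which the tool goes at most 50 mm and 8.59 degrees, less where a joint would pass 70% of its speed; a pose out of reach is approached as far as the arm can. A call with a gripper value outside its range is refused whole. The fingers move at their own pace and stop on an object; the grip force is fixed at half the most. Time passes only in rows, so rows that repeat a pose let the fingers close. It gives the time, the measured TCP pose, the force, the opening and the grip force at its end, in the units of the state.
- telemetry.state(): the state, without advancing time (a new reading comes with each control period).
- optics.get_image(name): name is "side" or "top"; returns the picture (420x560x3 uint8, red, green, blue); there is no depth.
- optics.calibration(name): a dict with "fx", "fy", "cx", "cy" (pixels), "position" and "attitude" of the camera in the world. Camera axes: x right, y down, z forward; pixel columns grow to the right and rows downward; lengths in m; the calibration is good to about 2 mm. A picture is of the moment at which its call begins. calibration takes no time and is no camera call.
- workorder.job_done(): hands the job in; it is judged then, once.
Trained networks look in the newest picture that a camera, given by its name, has taken for a name from the list of things; names that differ only in an ending like _2 or _b are one class to them, and where a whole thing is asked for, a point or a joint stands for the part that bears it (a point fixed in the world has none). Each returns a list of dicts, best first, with "confidence" (0 to 1); they miss things now and then, are a little off and sometimes report something else, mostly with a low value. They report only what shows in the picture. A call takes as long as a camera call.
- optics.look_for(camera, target): "point" ([x, y, z] in m, in the coordinates of the camera as it stood for that picture, good to about 4 mm: the middle of the surface that is visible of it).
- optics.silhouettes(camera, target): "region" (420x560 bool, what is visible of it).
- optics.mark_of(camera, target): "point" ([x, y, z] in m, in the coordinates of the camera as it stood for that picture, good to about 4 mm: a listed point, or the origin of a listed thing).
The state is a dict: "time_s": time; "joints": joint angles; "joint_velocities": joint speeds; "joint_torque": joint torques, N m; "eef_pos": TCP position; "orientation": TCP orientation; "force": force on the tool from outside, world axes, zero at the start; "wrist_torque": the same for the moment, N m; "finger_gap": finger opening in m; "grip_force": force on a finger pad.
Only numpy, scipy, OpenCV 4.12 (cv2) and the standard library are available. Lean on these libraries where they do the work, as an engineer would, in place of code of your own. Each camera call takes 0.05 s, during which the arm holds its last target. There are 200 camera calls.

### The job

Get the tasting beakers warm: first turn the warmer's dial right back to off, then gather every beaker that stands on the table into one upright nested stack in the warmer's well and put the wooden stopper lid in the top one. Let each piece sink until it just sits in the taper, without pressing it tight or letting it fall in; last, turn the dial exactly three clicks up from off, and leave the tin, the gift box and the stamp where they are.

Things in the scene. Friction and masses are not known exactly. Their poses are not given: they have to be found in the camera images.
- cup_a_mid (a point): tapered tasting beaker (all alike; None = absent in this start): white porcelain, round, tapered, open above, standing upright. Height 75 mm, outer diameter 64 mm at the rim, 40 mm at the foot (radius grows 0.158 mm per mm of height), wall 4.5 mm, about 0.1 kg. This point: on its axis, half-way up (37.5 mm above the foot); z points up out of its mouth.
- cup_b_mid (a point): tapered tasting beaker (all alike; None = absent in this start): white porcelain, round, tapered, open above, standing upright. Height 75 mm, outer diameter 64 mm at the rim, 40 mm at the foot (radius grows 0.158 mm per mm of height), wall 4.5 mm, about 0.1 kg. This point: on its axis, half-way up (37.5 mm above the foot); z points up out of its mouth.
- cup_c_mid (a point): tapered tasting beaker (all alike; None = absent in this start): white porcelain, round, tapered, open above, standing upright. Height 75 mm, outer diameter 64 mm at the rim, 40 mm at the foot (radius grows 0.158 mm per mm of height), wall 4.5 mm, about 0.1 kg. This point: on its axis, half-way up (37.5 mm above the foot); z points up out of its mouth.
- cup_d_mid (a point): tapered tasting beaker (all alike; None = absent in this start): white porcelain, round, tapered, open above, standing upright. Height 75 mm, outer diameter 64 mm at the rim, 40 mm at the foot (radius grows 0.158 mm per mm of height), wall 4.5 mm, about 0.1 kg. This point: on its axis, half-way up (37.5 mm above the foot); z points up out of its mouth.
- cup_e_mid (a point): tapered tasting beaker (all alike; None = absent in this start): white porcelain, round, tapered, open above, standing upright. Height 75 mm, outer diameter 64 mm at the rim, 40 mm at the foot (radius grows 0.158 mm per mm of height), wall 4.5 mm, about 0.1 kg. This point: on its axis, half-way up (37.5 mm above the foot); z points up out of its mouth.
- lid_knob (a point): wooden stopper lid, 52 mm high: a tapered round plug (48 mm across below, 55 mm above, 22 mm high) under a flat cap (62 mm across, 6 mm thick) under an upright round knob (22 mm across, 24 mm high). It stands on the plug. This point: centre of the knob, on the axis, 40 mm above the plug's foot; z up. In a beaker the foot settles about 20 mm below the rim, this point 20 mm above it.
- well_mouth (a point): centre of the mouth of the warmer's well, in the plane of its rim, 75 mm above the table; z up, x along the warmer, away from the robot. The first beaker settles with its foot about 45 mm below this point (its rim 30 mm above it), each further one 29 mm above the one it stands in; 1 mm of sideways error makes it touch up to 6 mm early, but once let go it sinks home by its own weight.
- warmer: beaker warmer: a grey box fixed to the table, 280 mm long (its x, away from the robot), 124 mm wide, 55 mm high; origin at the middle of its underside. Dial on the deck's front end (x -95 mm), well at the back end (x +90 mm), its steel liner standing 20 mm out of the deck.
- dial_grip (a point): dial of the warmer: a black bar grip 42 mm long, 14 mm thick and 32 mm high on a disc of 44 mm. This point: on the vertical turning axis, 7 mm below the bar's top, about 92 mm above the table. The bar lies along this frame's x; the white line at its -x end is the pointer.
- dial (a joint): angle of the dial, rad: 0 = off (pointer towards the robot, at the round white mark), growing clockwise seen from above to 3.14 (stopped at both ends). Seven detents 0.524 rad (30 degrees) apart, 0 to 6 clicks; white bars on the deck mark 1 to 6. It snaps into the nearest detent when let go and needs up to about 0.15 N m to pass to the next.
- tin_mid (a point): bystander: round cocoa tin 68 mm across and 91 mm high, this point at its centre
- gift_mid (a point): bystander: small wrapped gift box, 64 x 64 x 56 mm, this point at its centre
- stamp_mid (a point): bystander: wooden stamp with a turned handle, 30 x 50 x 68 mm, this point at its centre
- cup_well: the steel liner of the well: a fixed tapered cup of the beakers' own shape, origin on its axis at table height, 75 mm below its mouth; pressing on the stack loads it (contact force on it stays under 60 N when a piece is set down softly; a shove or a drop from 5 cm exceeds that)

How it is judged:
By the outcome, as a careful person would: the job done as asked, in the order asked, and still so for the second after the job is handed in, with the robot touching nothing.
Of cup_a, cup_b, cup_c, cup_d, cup_e only 3 to 5 are there at a start; the rules pass over those that are not, and their reading is None.
At some moment in a run one of cup_a, cup_b, cup_c, cup_d, cup_e, lid may be knocked a few centimetres aside while the robot is not near it.
It also fails if it takes over 210 s, if anything falls off the work surface, if the arm or the gripper's body presses on something with over 40 N, if the wrist force passes 120 N, or if a joint passes its speed limit or range.

## Working session

There is one attempt and no reset: what is moved stays moved. The work goes in short steps, Python scripts to look and compute and a tool call to move; the robot and the scene stay as the last step left them, time stands still between calls to the robot, and variables do not carry over. Pictures are saved under pics/ and viewed, at most 14 in all, crops included, and the job is handed in when it is done.

Besides the shell and the picture viewer there is one more tool, called after ">>>" as name(argument=value, ...) on one line, values as JSON. move_arm: Moves the arm, as the interface text tells. Its arguments: {"type":"object","properties":{"commands":{"type":"array"}},"required":["commands"]}

```bash
mkdir -p pics; cat > h.py <<'E'
import numpy as np, cv2
from station import telemetry, optics, workorder
def snap(c,fn=None):
    im=optics.get_image(c)
    if fn: cv2.imwrite('pics/'+fn,im[:,:,::-1])
    return im
def w(c,p):
    k=optics.calibration(c); return np.array(k['attitude'])@np.array(p)+np.array(k['position'])
def marks(c,t,n=6,cut=0.2):
    for d in optics.mark_of(c,t)[:n]:
        if d['confidence']>cut: print(c,t,round(d['confidence'],2),np.round(w(c,d['point'])*1000,0))
E
python3 - <<'E'
from h import *
s=telemetry.state(); print({k:np.round(v,3).tolist() for k,v in s.items()})
for c in('top','side'):
    k=optics.calibration(c);print(c,{a:np.round(b,3).tolist() for a,b in k.items()})
    im=snap(c,c+'0.png')
    for t in('cup_a_mid','lid_knob','well_mouth','dial_grip','warmer','tin_mid','gift_mid','stamp_mid'): marks(c,t)
E
```

```text
{'time_s': 0.0, 'joints': [-1.256, 0.424, 1.631, 0.0, 1.089, -0.019], 'joint_velocities': [-0.001, -0.0, -0.001, 0.001, 0.0, -0.001], 'joint_torque': [0.002, -55.737, -28.174, 0.0, 0.007, 0.0], 'eef_pos': [0.205, -0.59, 0.256], 'orientation': [[0.945, 0.328, -0.0], [0.328, -0.945, 0.002], [0.0, -0.002, -1.0]], 'force': [0.188, 0.241, -0.267], 'wrist_torque': [0.033, 0.049, 0.027], 'grip_force': 0.0, 'finger_gap': 0.085}
top {'fx': 502.304, 'fy': 502.304, 'cx': 283.891, 'cy': 215.919, 'position': [0.278, 0.102, 1.629], 'attitude': [[0.016, -0.984, 0.179], [-1.0, -0.015, 0.009], [-0.007, -0.179, -0.984]]}
top cup_a_mid 0.68 [466. 295.  36.]
top cup_a_mid 0.49 [ 562. -327.   40.]
top lid_knob 0.83 [465. 189.  43.]
top well_mouth 0.85 [687.  59.  75.]
top dial_grip 0.62 [594.  59.  -0.]
top warmer 0.77 [593.  56.  -1.]
top tin_mid 0.84 [695. -93.  44.]
top tin_mid 0.57 [ 562. -327.   39.]
top gift_mid 0.83 [437. 594.  28.]
top stamp_mid 0.71 [469. 296.  38.]
top stamp_mid 0.62 [ 469. -380.   34.]
top stamp_mid 0.31 [692. -93.  43.]
side {'fx': 534.09, 'fy': 534.09, 'cx': 281.924, 'cy': 204.647, 'position': [0.379, -1.335, 1.377], 'attitude': [[0.992, -0.092, 0.089], [-0.127, -0.661, 0.739], [-0.009, -0.745, -0.667]]}
side cup_a_mid 0.79 [466. 296.  41.]
side cup_a_mid 0.61 [688.  54.   1.]
side lid_knob 0.58 [472. 188.  41.]
side lid_knob 0.42 [433. 591.  29.]
side well_mouth 0.79 [691.  58.  76.]
side dial_grip 0.7 [504.  51.  91.]
side warmer 0.88 [600.  57.   5.]
side tin_mid 0.66 [698. -95.  47.]
side tin_mid 0.34 [470. 189.  39.]
side gift_mid 0.68 [433. 593.  30.]
side stamp_mid 0.79 [ 471. -379.   32.]
side stamp_mid 0.26 [468. 295.  39.]
```

View pics/top0.png

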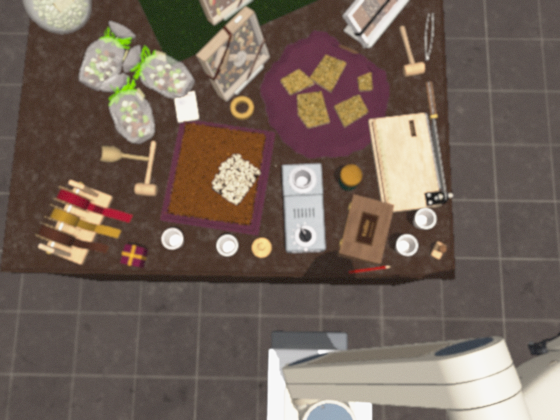

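View pics/side0.png

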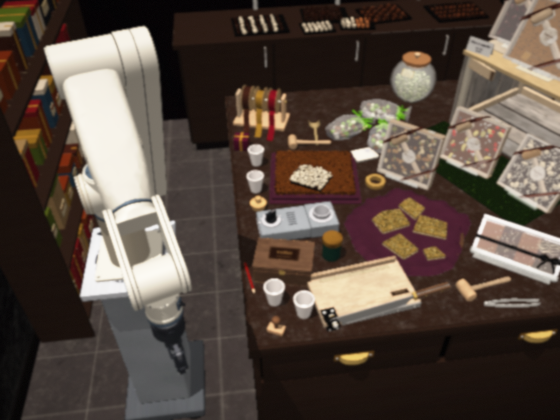

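```bash
python3 - <<'E'
from h import *
a=cv2.imread('pics/top0.png')[155:260,260:350];b=cv2.imread('pics/side0.png')[185:245,240:350]
a=cv2.resize(a,None,fx=5,fy=5,interpolation=2);b=cv2.resize(b,(395,215),interpolation=2)
o=np.zeros((525,800,3),np.uint8);o[:,:390]=a[:525,:390];o[:215,400:795]=b
cv2.imwrite('pics/z1.png',o)
t=cv2.imread('pics/top0.png')
cv2.imwrite('pics/z2.png',np.vstack([cv2.resize(t[225:270,155:285],(780,270),interpolation=2),cv2.resize(t[205:262,330:460],(684,300),interpolation=2).copy() if 0 else cv2.copyMakeBorder(cv2.resize(t[205:262,330:460],(684,300),interpolation=2),0,0,0,96,0)]))
for n in range(2):
  for c in('top','side'):
    snap(c)
    for t in('cup_a_mid','lid_knob','well_mouth','dial_grip'): marks(c,t,8,.3)
E
```

```text
top cup_a_mid 0.91 [470. 293.  37.]
top lid_knob 0.68 [464. 188.  41.]
top well_mouth 0.98 [683.  62.  75.]
top dial_grip 0.45 [503.  49.  90.]
side cup_a_mid 0.74 [467. 293.  41.]
side lid_knob 0.52 [469. 187.  40.]
side well_mouth 0.72 [689.  58.  74.]
side dial_grip 0.55 [699. -96.  43.]
side dial_grip 0.53 [505.  50.  92.]
top cup_a_mid 0.83 [464. 296.  38.]
top lid_knob 0.66 [464. 191.  42.]
top well_mouth 0.89 [685.  61.  75.]
top well_mouth 0.33 [507.  49.  93.]
top dial_grip 0.53 [502.  51.  90.]
side lid_knob 0.5 [470. 187.  40.]
side well_mouth 0.88 [691.  61.  76.]
side dial_grip 0.64 [505.  49.  95.]
```

View pics/z1.png

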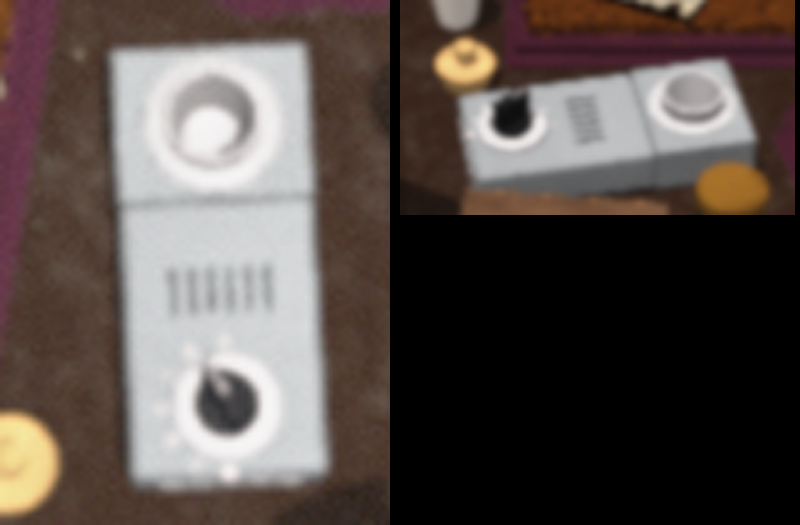

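View pics/z2.png

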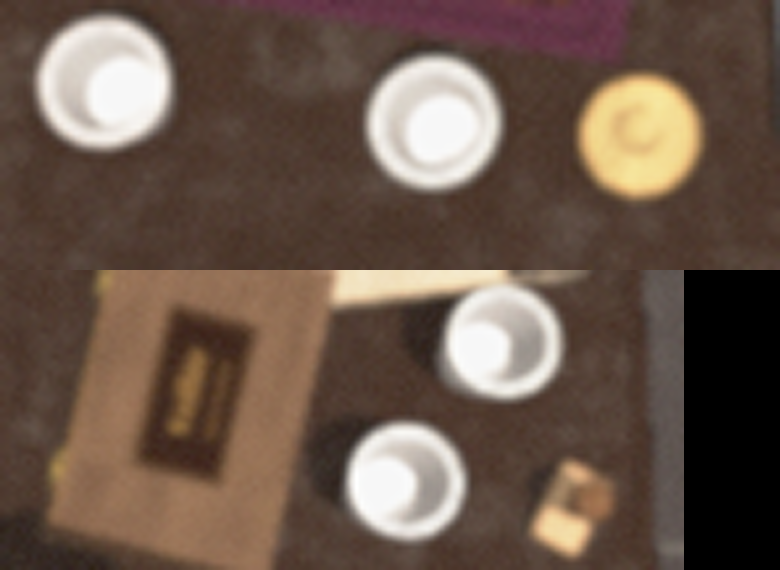

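```bash
cat >> h.py <<'E'
TH=np.linspace(0,2*np.pi,60)
def proj(c,P):
    k=optics.calibration(c);q=(np.array(P)-np.array(k['position']))@np.array(k['attitude'])
    return q[:,:2]/q[:,2:]*[k['fx'],k['fy']]+[k['cx'],k['cy']]
def hull(c,xy,rings):
    P=np.vstack([np.c_[xy[0]+r*np.cos(TH),xy[1]+r*np.sin(TH),0*TH+z] for r,z in rings])
    return cv2.convexHull(proj(c,P).astype(np.float32))
def cen(h): m=cv2.moments(h);return np.array([m['m10'],m['m01']])/m['m00'],m['m00']
CUP=[(.020,0),(.032,.075)]
LID=[(.031,.022),(.031,.028),(.011,.052)]
def fit(c,im,xy,rings,mask):
    """centroid match of mask component near xy; returns xy, area ratio"""
    xy=np.array(xy,float)
    zc=np.mean([z for r,z in rings])
    for it in range(4):
        h=hull(c,xy,rings);m0,a0=cen(h)
        roi=np.zeros(mask.shape,np.uint8);cv2.fillConvexPoly(roi,np.round(h).astype(int),1);roi=cv2.dilate(roi,np.ones((3,3)),iterations=5 if it==0 else 3)
        mm=cv2.morphologyEx(((mask>0)&(roi>0)).astype(np.uint8),cv2.MORPH_CLOSE,np.ones((5,5)))
        cs,_=cv2.findContours(mm,0,2)
        if not cs: return None
        cc=max(cs,key=cv2.contourArea);full=np.zeros(mask.shape,np.uint8);cv2.drawContours(full,[cc],-1,1,-1)
        ys,xs=np.nonzero(full);m1=np.array([xs.mean(),ys.mean()])
        e=.001;J=np.stack([(cen(hull(c,xy+[e,0],rings))[0]-m0)/e,(cen(hull(c,xy+[0,e],rings))[0]-m0)/e],1)
        xy=xy+np.linalg.solve(J,m1-m0)
    return np.round(xy*1000,1),round(full.sum()/a0,2)
def white(im): 
    h=cv2.cvtColor(im,cv2.COLOR_RGB2HSV);return (h[:,:,2]>105)&(h[:,:,1]<70)
def wood(im):
    h=cv2.cvtColor(im,cv2.COLOR_RGB2HSV);return (h[:,:,2]>140)&(h[:,:,1]>60)
def pix(c,u,z):
    k=optics.calibration(c);d=np.array(k['attitude'])@[(u[0]-k['cx'])/k['fx'],(u[1]-k['cy'])/k['fy'],1];p=np.array(k['position']);return p+d*(z-p[2])/d[2]
E
python3 - <<'E'
from h import *
T=cv2.imread('pics/top0.png')[:,:,::-1].copy();S=cv2.imread('pics/side0.png')[:,:,::-1].copy()
for u in((172,239),(227,245),(406,244),(425,218)):
    xy=pix('top',u,.06)[:2]
    for c,im in(('top',T),('side',S)): print('cup',c,fit(c,im,xy,CUP,white(im)))
for c,im in(('top',T),('side',S)): print('lid',fit(c,im,(.467,.188),LID,wood(im)))
# well ring
for c,im,u in(('top',T,(302,180)),('side',S,(320,212))):
    g=cv2.cvtColor(im,cv2.COLOR_RGB2GRAY)
    print(c);print(g[u[1]-16:u[1]+17:2,u[0]-20:u[0]+21:2])
for c,im,in(('top',T),('side',S)):
    print(c,'dial px->',)
    g=im.max(2)<70
    u=proj(c,[[.504,.05,.092]])[0];n,l,st,ce=cv2.connectedComponentsWithStats(((g)&(np.hypot(*(np.mgrid[:420,:560]-np.array([u[1],u[0]])[:,None,None]))<10)).astype(np.uint8))
    print(u,[(s[4],pix(c,q,.085)[:2]*1000) for s,q in zip(st[1:],ce[1:]) if s[4]>20])
E
```

```text
cup top (array([485. , 467.5]), np.float64(1.28))
cup side (array([486.4, 462.4]), np.float64(1.25))
cup top (array([465.9, 293.1]), np.float64(1.31))
cup side (array([469.3, 305.8]), np.float64(1.25))
cup top (array([ 476.2, -267.5]), np.float64(1.28))
cup side (array([ 477.5, -263.6]), np.float64(1.12))
cup top (array([ 573.9, -329.6]), np.float64(1.57))
cup side (array([ 572.6, -318.1]), np.float64(1.43))
lid (array([466.9, 188.6]), np.float64(1.14))
lid (array([468.9, 189.3]), np.float64(1.04))
top
[[ 87 108 116 120 120 125 134 132 137 150 150 160 166 167 170 172 173 174
  178 146  76]
 [138 194 199 199 201 201 205 211 212 220 223 221 218 211 211 211 211 212
  210 171  82]
 [129 203 211 210 209 209 219 228 230 230 229 228 233 227 221 214 211 210
  209 180  91]
 [128 203 211 210 213 222 230 227 220 197 177 188 216 232 235 225 213 209
  210 186  93]
 [124 203 209 209 215 231 223 205 174 163 159 154 155 189 234 236 222 213
  211 195 100]
 [121 202 210 212 226 227 208 174 164 164 159 153 148 141 206 237 230 211
  210 196 101]
 [116 202 208 205 231 223 199 170 176 203 208 179 150 132 
[... 1986 characters left out ...]
 68  48]
 [192 192 191 187 164 177 193 215 226 227 222 221 222 222 213 196 191 191
  178  97  48]
 [192 192 192 190 172 170 186 187 191 201 206 207 202 192 187 189 189 189
  184 128  53]
 [192 192 192 191 181 165 183 186 186 185 185 184 182 179 176 173 166 154
  146 111  53]
 [193 192 191 190 186 160 171 174 170 163 151 143 131 119 114 107 103 101
   97  77  45]
 [182 178 177 168 158 130 116 111 104 100  98  96  93  92  94  93  93  95
   94  70  42]]
top dial px->
[305.24623754 233.29722404] [(np.int32(43), array([496.34802804,  49.58531518]))]
side dial px->
[270.6205621  213.07873152] [(np.int32(55), array([509.15017914,  93.79235673])), (np.int32(83), array([503.12352535,  38.158477  ]))]
```

```bash
cat >> h.py <<'E'
from scipy.ndimage import map_coordinates, gaussian_filter
from scipy.optimize import minimize
def escore(c,g,xy,rings,sgn,arc=None):
    h=hull(c,xy,rings)[:,0,:] if len(rings)>1 else proj(c,np.c_[xy[0]+rings[0][0]*np.cos(TH),xy[1]+rings[0][0]*np.sin(TH),0*TH+rings[0][1]])
    h=np.vstack([h,h[:1]]);L=np.r_[0,np.cumsum(np.hypot(*np.diff(h,axis=0).T))];s=np.linspace(0,L[-1],121)[:-1]
    p=np.c_[np.interp(s,L,h[:,0]),np.interp(s,L,h[:,1])];t=np.roll(p,-1,0)-np.roll(p,1,0);n=np.c_[t[:,1],-t[:,0]];n/=np.linalg.norm(n,axis=1)[:,None]+1e-9
    n*=np.sign(((p-p.mean(0))*n).sum(1))[:,None]
    f=lambda q:map_coordinates(g,[q[:,1],q[:,0]],order=1)
    d=sgn*(f(p-n*.8)-f(p+n*.8))
    return np.clip(d,-10,50).mean()
def efit(c,im,xy,rings=CUP,sgn=1,span=.012):
    g=gaussian_filter(cv2.cvtColor(im,cv2.COLOR_RGB2GRAY).astype(float),.6)
    v=np.arange(-span,span+1e-6,.002)
    b=max((escore(c,g,(xy[0]+a,xy[1]+e),rings,sgn),xy[0]+a,xy[1]+e) for a in v for e in v)
    r=minimize(lambda q:-escore(c,g,q/1000,rings,sgn),np.array(b[1:])*1000,method='Nelder-Mead',options=dict(initial_simplex=np.array(b[1:])*1000+np.array([[0,0],[1.5,0],[0,1.5]])))
    return np.round(r.x,1),round(-r.fun,1)
MOUTH=[(.0275,.075)]
E
python3 - <<'E'
from h import *
T=cv2.imread('pics/top0.png')[:,:,::-1].copy();S=cv2.imread('pics/side0.png')[:,:,::-1].copy()
for xy in((.485,.465),(.467,.295),(.476,-.266),(.565,-.327)):
    print('cup',efit('top',T,xy),efit('side',S,xy))
print('lid',efit('top',T,(.467,.188),LID[:2]),efit('side',S,(.467,.188),LID[:2]))
for r in(.026,.0275,.029): print('well',efit('top',T,(.687,.06),[(r,.075)],-1),efit('side',S,(.687,.06),[(r,.075)],-1))
for r in(.037,.039,.041,.043):
    for z in (.055,.075):print('ring',r,z,efit('top',T,(.687,.06),[(r,z)],1),efit('side',S,(.687,.06),[(r,z)],1))
for r in(.022,.029,.031):print('dial disc',efit('top',T,(.504,.05),[(r,.06)],1),efit('side',S,(.504,.05),[(r,.06)],1))
E
```

```text
cup (array([485., 467.]), np.float64(50.0)) (array([487.6, 468.6]), np.float64(50.0))
cup (array([467., 293.]), np.float64(50.0)) (array([468.8, 296.8]), np.float64(49.6))
cup (array([ 476., -266.]), np.float64(50.0)) (array([ 477.9, -265.4]), np.float64(49.7))
cup (array([ 562. , -328.7]), np.float64(46.9)) (array([ 562.5, -326.3]), np.float64(44.3))
lid (array([469., 190.]), np.float64(50.0)) (array([471., 194.]), np.float64(50.0))Traceback (most recent call last):
  File "<stdin>", line 6, in <module>
  File "h.py", line 57, in efit
    r=minimize(lambda q:-escore(c,g,q/1000,rings,sgn),np.array(b[1:])*1000,method='Nelder-Mead',options=dict(initial_simplex=np.array(b[1:])*1000+np.array([[0,0],[1.5,0],[0,1.5]])))
    res = _minimize_neldermead(fun, x0, args, callback, bounds=bounds,
                               **options)
    fxr = func(xr)
    fx = function(np.copy(x), *(wrapper_args + args))
  File "h.py", line 57, in <lambda>
    r=minimize(lambda q:-escore(c,g,q/1000,rings,sgn),np.array(b[1:])*1000,method='Nelder-Mead',options=dict(initial_simplex=np.array(b[1:])*1000+np.array([[0,0],[1.5,0],[0,1.5]])))
                         ~~~~~~^^^^^^^^^^^^^^^^^^^^^^
  File "h.py", line 46, in escore
    h=hull(c,xy,rings)[:,0,:] if len(rings)>1 else proj(c,np.c_[xy[0]+rings[0][0]*np.cos(TH),xy[1]+rings[0][0]*np.sin(TH),0*TH+rings[0][1]])
                                                   ~~~~^^^^^^^^^^^^^^^^^^^^^^^^^^^^^^^^^^^^^^^^^^^^^^^^^^^^^^^^^^^^^^^^^^^^^^^^^^^^^^^^^^^^^
  File "h.py", line 14, in proj
    k=optics.calibration(c);q=(np.array(P)-np.array(k['position']))@np.array(k['attitude'])
ValueError: time passes only in moves, steps and waits
```

```bash
python3 - <<'E'
s=open('h.py').read()
s=s.replace("def snap(","_K={}\ndef cal(c):\n    if c not in _K: _K[c]=optics.calibration(c)\n    return _K[c]\ndef snap(",1)
a,b=s.split("def snap(",1)
s=a+"def snap("+b.replace("optics.calibration(c)","cal(c)")
s=s.replace("-10,50)","-10,150)")
open('h.py','w').write(s)
E
cat > m0.py <<'E'
from h import *
T=cv2.imread('pics/top0.png')[:,:,::-1].copy();S=cv2.imread('pics/side0.png')[:,:,::-1].copy()
for xy in((.485,.465),(.467,.295),(.476,-.266),(.565,-.327)):
    print('cup',efit('top',T,xy),efit('side',S,xy))
print('lid',efit('top',T,(.467,.188),LID[:2]),efit('side',S,(.467,.188),LID[:2]))
for r in(.026,.0275,.029): print('well',efit('top',T,(.687,.06),[(r,.075)],-1),efit('side',S,(.687,.06),[(r,.075)],-1))
for r in(.038,.041):
    for z in (.055,.075):print('ring',r,z,efit('top',T,(.687,.06),[(r,z)],1),efit('side',S,(.687,.06),[(r,z)],1))
for r in(.022,.029,.031):print('dial disc',efit('top',T,(.504,.05),[(r,.06)],1),efit('side',S,(.504,.05),[(r,.06)],1))
E
python3 m0.py
```

```text
cup (array([485.3, 467.5]), np.float64(81.5)) (array([486.8, 470.3]), np.float64(67.7))
cup (array([466.2, 293.5]), np.float64(75.0)) (array([468.5, 297.1]), np.float64(66.6))
cup (array([ 476.8, -267.6]), np.float64(80.1)) (array([ 477.5, -264.9]), np.float64(73.2))
cup (array([ 561.2, -328.7]), np.float64(69.1)) (array([ 562.1, -325.4]), np.float64(62.0))
lid (array([466.7, 188.8]), np.float64(75.4)) (array([468.9, 192.3]), np.float64(69.3))
well (array([685.5,  60.3]), np.float64(27.2)) (array([687.8,  61.9]), np.float64(15.8))
well (array([684.4,  60.8]), np.float64(27.6)) (array([684.1,  39. ]), np.float64(27.6))
well (array([680.8,  62.1]), np.float64(29.1)) (array([684.4,  41. ]), np.float64(29.9))
ring 0.038 0.055 (array([702.5,  60.7]), np.float64(15.6)) (array([706.3,  33.3]), np.float64(24.1))
ring 0.038 0.075 (array([696.7,  61.4]), np.float64(15.7)) (array([695.1,  67.4]), np.float64(32.0))
ring 0.041 0.055 (array([700.3,  36.8]), np.float64(26.6)) (array([703.8,  35.8]), np.float64(23.2))
ring 0.041 0.075 (array([694.3,  38. ]), np.float64(26.8)) (array([693.8,  67. ]), np.float64(34.4))
dial disc (array([524.1,  38.8]), np.float64(8.1)) (array([504.3,  34.2]), np.float64(9.7))
dial disc (array([497.5,  44.5]), np.float64(4.3)) (array([503.1,  43.4]), np.float64(10.3))
dial disc (array([501.9,  49.7]), np.float64(10.6)) (array([502.9,  46.3]), np.float64(11.4))
```

>>> move_arm(commands=[[[298, 640, -96], [0, 0, 0.25], 0.5], [[298, 640, -96], [0, 0, 0.25], 0.5], [[298, 640, -96], [0, 0, 0.25], 0.5], [[298, 640, -96], [0, 0, 0.25], 0.5], [[298, 640, -96], [0, 0, 0.25], 0.5], [[298, 640, -96], [0, 0, 0.25], 0.5], [[298, 640, -96], [0, 0, 0.25], 0.5], [[298, 640, -96], [0, 0, 0.25], 0.5], [[298, 640, -96], [0, 0, 0.25], 0.5], [[298, 640, -96], [0, 0, 0.25], 0.5], [[298, 640, -96], [0, 0, 0.25], 0.5], [[298, 640, -96], [0, 0, 0.25], 0.5]])

```text
time_s: 3.1
eef_pos: [0.4565, -0.0495, 0.1755]
orientation: [[0.834, 0.551, 0.001], [0.551, -0.834, -0.0], [0.001, 0.001, -1.0]]
force: [1.0, -0.5, 1.0]
finger_gap: 0.0425
grip_force: 0.0
```

>>> move_arm(commands=[[[47, 99, -15], [0, 0, 0], 0.5], [[47, 99, -15], [0, 0, 0], 0.5], [[47, 99, -15], [0, 0, 0], 0.5], [[47, 99, -15], [0, 0, 0], 0.5], [[47, 99, -15], [0, 0, 0], 0.5]])

```text
time_s: 3.6
eef_pos: [0.5021, 0.0469, 0.1604]
orientation: [[0.834, 0.551, -0.001], [0.551, -0.834, -0.0], [-0.001, -0.0, -1.0]]
force: [0.3, 0.1, -0.6]
finger_gap: 0.0427
grip_force: 0.0
```

```bash
python3 - <<'E'
from h import *
s=telemetry.state();print(s['eef_pos'],np.arctan2(s['orientation'][1][0],s['orientation'][0][0]),s['joints'])
a=snap('top');b=snap('side')
o=np.zeros((400,800,3),np.uint8)
for i,(c,im) in enumerate((('top',a),('side',b))):
    u=proj(c,[[.504,.05,.09]])[0].astype(int);o[:,400*i:400*i+400]=cv2.resize(im[u[1]-30:u[1]+30,u[0]-30:u[0]+30],(400,400),interpolation=2)[:,:,::-1]
cv2.imwrite('pics/d1.png',o)
for c in('top','side'):marks(c,'dial_grip')
E
```

```text
[0.50208873 0.04687967 0.16037549] 0.58406667332606 [ 6.96522814e-02  3.91323312e-01  1.96099476e+00 -3.94484833e-04
  7.90194460e-01  1.05665976e+00]
side dial_grip 0.54 [504.  50.  94.]
```

View pics/d1.png

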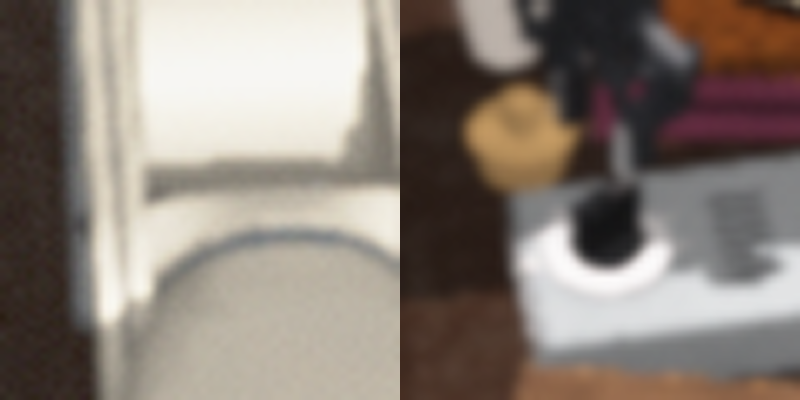

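>>> move_arm(commands=[[[1.5, 3, -30], [0, 0, 0], 0.5], [[1.5, 3, -62], [0, 0, 0], 0.5], [[1.5, 3, -62], [0, 0, 0], 0.5], [[1.5, 3, -62], [0, 0, 0], 0.79], [[1.5, 3, -62], [0, 0, 0], 0.79], [[1.5, 3, -62], [0, 0, 0], 0.79], [[1.5, 3, -62], [0, 0, 0], 0.79], [[1.5, 3, -62], [0, 0, 0], 0.79]])

```text
time_s: 4.6
eef_pos: [0.5046, 0.0505, 0.0992]
orientation: [[0.834, 0.551, 0.001], [0.551, -0.834, 0.0], [0.001, 0.001, -1.0]]
force: [0.2, 0.0, 0.2]
finger_gap: 0.0179
grip_force: 0.0
```

>>> move_arm(commands=[[[0, 0, 0], [0, 0, 0.15], 0.81], [[0, 0, 0], [0, 0, 0.3], 0.81], [[0, 0, 0], [0, 0, 0.45], 0.81], [[0, 0, 0], [0, 0, 0.6], 0.81], [[0, 0, 0], [0, 0, 0.75], 0.81], [[0, 0, 0], [0, 0, 0.9], 0.81], [[0, 0, 0], [0, 0, 1.05], 0.81], [[0, 0, 0], [0, 0, 1.2], 0.81], [[0, 0, 0], [0, 0, 1.35], 0.81], [[0, 0, 0], [0, 0, 1.5], 0.81], [[0, 0, 0], [0, 0, 1.65], 0.81], [[0, 0, 0], [0, 0, 1.8], 0.81]])

```text
time_s: 5.8
eef_pos: [0.5025, 0.0505, 0.0984]
orientation: [[-0.73, 0.683, -0.004], [0.683, 0.73, -0.0], [0.003, -0.002, -1.0]]
force: [-3.3, 0.8, 1.0]
finger_gap: 0.0162
grip_force: 14.0
```

```bash
python3 -c "
from h import *
s=telemetry.state();print(s['wrist_torque'],s['force'],s['grip_force'],s['joints'][5])"
```

```text
[ 0.05306472  0.56321451 -0.38089484] [-3.29272566  0.79927086  1.03328228] 13.957673700997937 -0.7423637742819768
```

>>> move_arm(commands=[[[0, 0, 0], [0, 0, 0.15], 0.81], [[0, 0, 0], [0, 0, 0.3], 0.81], [[0, 0, 0], [0, 0, 0.45], 0.81], [[0, 0, 0], [0, 0, 0.6], 0.81], [[0, 0, 0], [0, 0, 0.7], 0.81], [[0, 0, 0], [0, 0, 0.78], 0.81], [[0, 0, 0], [0, 0, 0.84], 0.81], [[0, 0, 0], [0, 0, 0.88], 0.81], [[0, 0, 0], [0, 0, 0.88], 0.81]])

```text
time_s: 6.7
eef_pos: [0.5043, 0.0506, 0.0987]
orientation: [[-0.992, -0.122, 0.0], [-0.122, 0.992, 0.0], [-0.0, -0.0, -1.0]]
force: [-0.0, -0.3, 0.8]
finger_gap: 0.0163
grip_force: 0.0
```

```bash
python3 -c "
from h import *
s=telemetry.state();print(s['wrist_torque'],s['force'],s['grip_force'],s['joints'][5])"
```

```text
[ 0.02864012 -0.02221515  0.018989  ] [-0.01490829 -0.30621873  0.82278647] 0.0 -1.6170100533935474
```

>>> move_arm(commands=[[[0, 0, 0], [0, 0, 0], 0.4], [[0, 0, 0], [0, 0, 0], 0.4], [[0, 0, 50], [0, 0, 0], 0.3], [[0, 0, 100], [0, 0, 0], 0], [[-27, -317, 100], [0, 0, -1.69], 0], [[-27, -317, 100], [0, 0, -1.69], 0], [[-27, -317, 100], [0, 0, -1.69], 0], [[-27, -317, 100], [0, 0, -1.69], 0], [[-27, -317, 100], [0, 0, -1.69], 0], [[-27, -317, 100], [0, 0, -1.69], 0], [[-27, -317, 100], [0, 0, -1.69], 0], [[-27, -317, 100], [0, 0, -1.69], 0]])

```text
time_s: 7.9
eef_pos: [0.4769, -0.2696, 0.1985]
orientation: [[-0.464, 0.886, 0.001], [0.886, 0.464, -0.001], [-0.001, 0.0, -1.0]]
force: [-0.6, 0.9, -0.3]
finger_gap: 0.0853
grip_force: 0.0
```

>>> move_arm(commands=[[[0, 0, 0], [0, 0, -0.48], 0], [[0, 0, 0], [0, 0, -0.48], 0], [[0, 0, 0], [0, 0, -0.48], 0], [[0, 0, 0], [0, 0, -0.48], 0]])

```text
time_s: 8.3
eef_pos: [0.4771, -0.2665, 0.1984]
orientation: [[-0.01, 1.0, -0.0], [1.0, 0.01, 0.0], [0.0, -0.0, -1.0]]
force: [-0.4, -0.7, -0.8]
finger_gap: 0.0858
grip_force: 0.0
```

```bash
cat >> h.py <<'E'
def st():
    s=telemetry.state();print('t',s['time_s'],'pos',np.round(np.array(s['eef_pos'])*1000,1),'yaw',round(float(np.arctan2(s['orientation'][1][0],s['orientation'][0][0])),3),'j6',round(float(s['joints'][5]),2),'F',np.round(s['force'],1),'gap',round(float(s['finger_gap']),4),'grip',round(float(s['grip_force']),1));return s
B=dict(top=np.array([.8,1.5]),side=np.array([-.8,-1.5]))
def cups(L,ims):
    for n,xy in L.items():
        for c in ims: print(n,c,'corrected',*(lambda r:(r[0]+B[c],r[1]))(efit(c,ims[c],xy,LID[:2] if n=='lid' else CUP,1,.03)))
E
python3 - <<'E'
from h import *
st()
T=snap('top','top1.png');S=snap('side')
o=np.zeros((400,800,3),np.uint8)
for i,(c,im) in enumerate((('top',T),('side',S))):
    u=proj(c,[[.504,.05,.09]])[0].astype(int);o[:,400*i:400*i+400]=cv2.resize(im[u[1]-30:u[1]+30,u[0]-30:u[0]+30],(400,400),interpolation=2)[:,:,::-1]
cv2.imwrite('pics/d2.png',o)
cups(dict(C=(.477,-.266),D=(.562,-.327)),dict(side=S))
cups(dict(A=(.486,.469),B=(.467,.295),lid=(.467,.19)),dict(top=T))
E
```

```text
t 8.3 pos [ 477.1 -266.5  198.4] yaw 1.581 j6 -0.54 F [-0.4 -0.7 -0.8] gap 0.0858 grip 0.0
C side corrected [ 476.7 -267.6] 70.7
D side corrected [ 561.  -326.8] 67.7
A top corrected [486. 469.] 80.3
B top corrected [467. 295.] 75.1
lid top corrected [467.6 191.1] 61.5
```

View pics/d2.png

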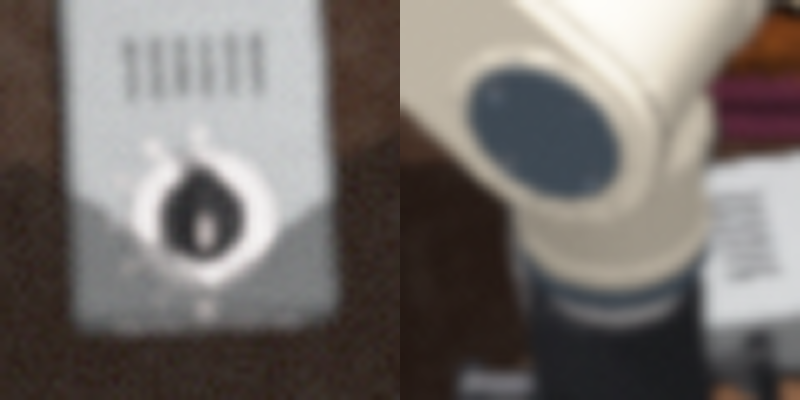

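>>> move_arm(commands=[[[0, 0, -50], [0, 0, 0], 0], [[0, 0, -95], [0, 0, 0], 0], [[0, -0.5, -126], [0, 0, 0], 0], [[0, -0.5, -126], [0, 0, 0], 0], [[0, -0.5, -126], [0, 0, 0], 0.5], [[0, -0.5, -126], [0, 0, 0], 0.5], [[0, -0.5, -126], [0, 0, 0], 0.5], [[0, -0.5, -126], [0, 0, 0], 0.5], [[0, -0.5, -126], [0, 0, 0], 0.5]])

```text
time_s: 9.3
eef_pos: [0.4785, -0.2678, 0.0748]
orientation: [[-0.014, 1.0, 0.003], [1.0, 0.014, -0.002], [-0.002, 0.003, -1.0]]
force: [-1.2, 0.3, 8.3]
finger_gap: 0.0591
grip_force: 64.7
```

```bash
python3 - <<'E'
from h import *
st()
S=snap('side')
k=proj('side',[[.477,-.266,.06]])[0].astype(int)
cv2.imwrite('pics/g1.png',cv2.resize(S[k[1]-50:k[1]+50,k[0]-50:k[0]+50],(600,600),interpolation=2)[:,:,::-1])
E
```

```text
t 9.3 pos [ 478.5 -267.8   74.8] yaw 1.584 j6 -0.55 F [-1.2  0.3  8.3] gap 0.0591 grip 64.7
```

View pics/g1.png

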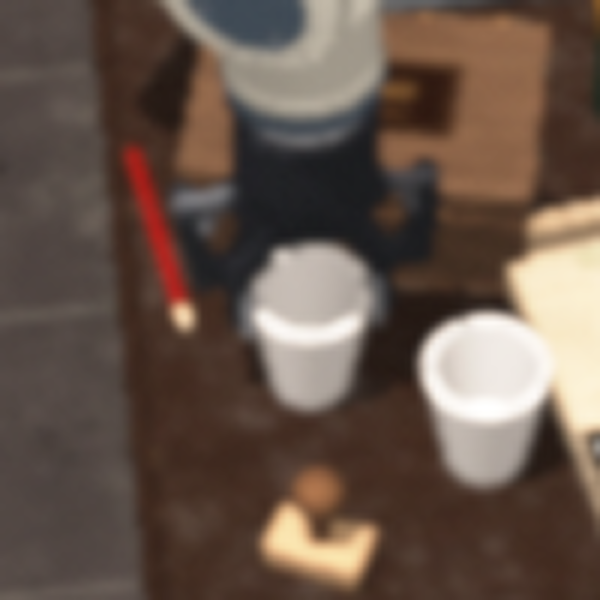

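>>> move_arm(commands=[[[0, 0, 20], [0, 0, 0], 0.5], [[0, 0, 60], [0, 0, 0], 0.5], [[0, 0, 110], [0, 0, 0], 0.5], [[20, 30, 140], [0, 0, 0], 0.5], [[208, 328, 155], [0, 0, 0], 0.5], [[208, 328, 155], [0, 0, 0], 0.5], [[208, 328, 155], [0, 0, 0], 0.5], [[208, 328, 155], [0, 0, 0], 0.5], [[208, 328, 155], [0, 0, 0], 0.5], [[208, 328, 155], [0, 0, 0], 0.5], [[208, 328, 155], [0, 0, 0], 0.5], [[208, 328, 155], [0, 0, 0], 0.5]])

```text
time_s: 10.55
eef_pos: [0.6883, 0.0664, 0.2295]
orientation: [[-0.018, 1.0, 0.005], [1.0, 0.018, 0.002], [0.002, 0.005, -1.0]]
force: [0.3, 0.2, -1.8]
finger_gap: 0.0596
grip_force: 65.2
```

```bash
cat >> h.py <<'E'
def held(c,im,xy,z):
    """fit cup held with foot z; returns xy and foot z by best score"""
    out=[]
    for dz in (-.006,-.003,0,.003,.006):
        r=efit(c,im,xy,[(.020,z+dz),(.032,z+dz+.075)],1,.01);out.append((dz*1000,r[0]+B[c],r[1]))
    return out
E
python3 - <<'E'
from h import *
s=st();S=snap('side')
p=s['eef_pos']
for r in held('side',S,p[:2],p[2]-.0748):print(r)
k=proj('side',[[.687,.06,.1]])[0].astype(int)
cv2.imwrite('pics/g2.png',cv2.resize(S[k[1]-50:k[1]+50,k[0]-50:k[0]+50],(600,600),interpolation=2)[:,:,::-1])
E
```

```text
t 10.55 pos [688.3  66.4 229.5] yaw 1.589 j6 0.06 F [ 0.3  0.2 -1.8] gap 0.0596 grip 65.2
(-6.0, array([691.,  76.]), np.float64(48.9))
(-3.0, array([690.2,  72.6]), np.float64(48.9))
(0, array([689.4,  69. ]), np.float64(48.9))
(3.0, array([688.6,  65.4]), np.float64(49.0))
(6.0, array([687.8,  61.9]), np.float64(49.0))
```

View pics/g2.png

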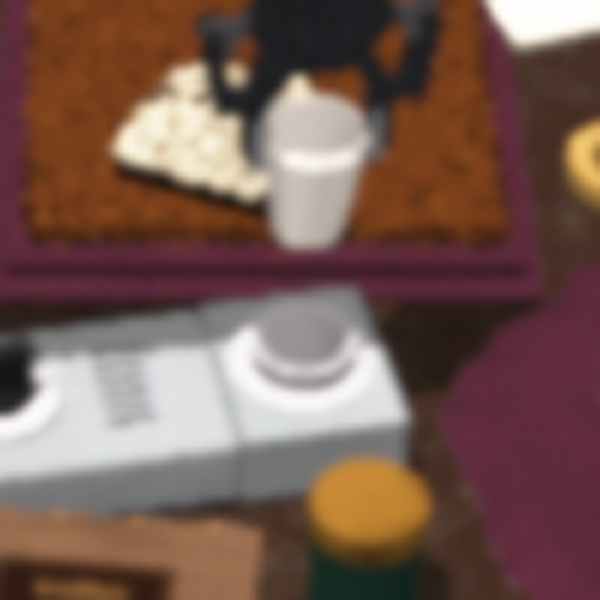

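>>> move_arm(commands=[[[0, 0, 0], [0, 0, 0], 0.5], [[0, 0, 0], [0, 0, 0], 0.5], [[0, 0, 0], [0, 0, 0], 0.5]])

```text
time_s: 10.9
eef_pos: [0.6847, 0.0596, 0.2278]
orientation: [[-0.011, 1.0, -0.0], [1.0, 0.011, -0.0], [-0.0, -0.0, -1.0]]
force: [0.3, -0.0, -1.4]
finger_gap: 0.0591
grip_force: 65.2
```

```bash
python3 - <<'E'
from h import *
s=st();S=snap('side','side2.png')
p=s['eef_pos']
print(held('side',S,p[:2],p[2]-.0748)[2])
for r in(.026,.0275,.029): print('well',efit('side',S,(.687,.06),[(r,.075)],-1,.008))
for r in(.031,.032,.033): print('wellouter',efit('side',S,(.687,.06),[(r,.075)],1,.008))
E
```

```text
t 10.9 pos [684.7  59.6 227.8] yaw 1.582 j6 0.06 F [ 0.3 -0.  -1.4] gap 0.0591 grip 65.2
(0, array([688.5,  69.2]), np.float64(49.4))
well (array([688.4,  62.9]), np.float64(13.8))
well (array([688.8,  64.9]), np.float64(11.9))
well (array([689.1,  67.4]), np.float64(10.3))
wellouter (array([702.9,  76.8]), np.float64(15.7))
wellouter (array([687.7,  59.9]), np.float64(9.9))
wellouter (array([687.7,  61.2]), np.float64(11.9))
```

>>> move_arm(commands=[[[2, 0.9, -45], [0, 0, 0], 0.5], [[2, 0.9, -80], [0, 0, 0], 0.5], [[2, 0.9, -95], [0, 0, 0], 0.5], [[2, 0.9, -101], [0, 0, 0], 0.5], [[2, 0.9, -105], [0, 0, 0], 0.5], [[2, 0.9, -105], [0, 0, 0], 0.5], [[2, 0.9, -105], [0, 0, 0], 0.5]])

```text
time_s: 11.65
eef_pos: [0.6882, 0.0619, 0.1241]
orientation: [[-0.013, 1.0, 0.002], [1.0, 0.013, 0.0], [0.0, 0.002, -1.0]]
force: [-0.6, 1.0, -0.9]
finger_gap: 0.0597
grip_force: 65.3
```

```bash
python3 - <<'E'
from h import *
s=st()
E
```

```text
t 11.65 pos [688.2  61.9 124.1] yaw 1.584 j6 0.06 F [-0.6  1.  -0.9] gap 0.0597 grip 65.3
```

Lower in 2 mm rows, small calls.

>>> move_arm(commands=[[[0, 0, -2], [0, 0, 0], 0.5], [[0, 0, -4], [0, 0, 0], 0.5], [[0, 0, -6], [0, 0, 0], 0.5], [[0, 0, -6], [0, 0, 0], 0.5]])

```text
time_s: 12.05
eef_pos: [0.6873, 0.0618, 0.1164]
orientation: [[-0.013, 1.0, 0.0], [1.0, 0.013, -0.0], [-0.0, 0.0, -1.0]]
force: [0.7, 0.3, -0.9]
finger_gap: 0.0593
grip_force: 65.3
```

>>> move_arm(commands=[[[0, 0, -2], [0, 0, 0], 0.5], [[0, 0, -4], [0, 0, 0], 0.5], [[0, 0, -4], [0, 0, 0], 0.5]])

```text
time_s: 12.35
eef_pos: [0.6874, 0.0617, 0.1123]
orientation: [[-0.013, 1.0, 0.0], [1.0, 0.013, -0.0], [-0.0, 0.0, -1.0]]
force: [1.5, -2.1, -0.3]
finger_gap: 0.0591
grip_force: 65.3
```

>>> move_arm(commands=[[[0.3, -0.8, 0], [0, 0, 0], 0.5], [[0.3, -0.8, -1], [0, 0, 0], 0.5], [[0.3, -0.8, -2], [0, 0, 0], 0.5], [[0.3, -0.8, -2], [0, 0, 0], 0.5]])

```text
time_s: 12.75
eef_pos: [0.6876, 0.0611, 0.1104]
orientation: [[-0.013, 1.0, 0.0], [1.0, 0.013, -0.0], [-0.0, 0.0, -1.0]]
force: [0.7, -1.9, -0.6]
finger_gap: 0.0588
grip_force: 65.3
```

>>> move_arm(commands=[[[0, 0, -1], [0, 0, 0], 0.5], [[0, 0, -2], [0, 0, 0], 0.5], [[0, 0, -2], [0, 0, 0], 0.5]])

```text
time_s: 13.05
eef_pos: [0.6876, 0.0609, 0.1084]
orientation: [[-0.013, 1.0, 0.0], [1.0, 0.013, -0.0], [-0.0, 0.0, -1.0]]
force: [0.4, -1.8, 0.6]
finger_gap: 0.0595
grip_force: 65.4
```

>>> move_arm(commands=[[[0, -0.6, -1], [0, 0, 0], 0.5], [[0, -0.6, -2], [0, 0, 0], 0.5], [[0, -0.6, -2], [0, 0, 0], 0.5]])

```text
time_s: 13.35
eef_pos: [0.6877, 0.0605, 0.1065]
orientation: [[-0.013, 1.0, 0.0], [1.0, 0.013, 0.0], [0.0, 0.0, -1.0]]
force: [1.2, -1.5, -0.4]
finger_gap: 0.0593
grip_force: 65.3
```

>>> move_arm(commands=[[[0, 0, -1], [0, 0, 0], 0.5], [[0, 0, -1], [0, 0, 0], 0.5]])

```text
time_s: 13.55
eef_pos: [0.6878, 0.0604, 0.1057]
orientation: [[-0.013, 1.0, 0.001], [1.0, 0.013, -0.0], [-0.0, 0.001, -1.0]]
force: [1.7, -2.6, 2.8]
finger_gap: 0.059
grip_force: 65.5
```

>>> move_arm(commands=[[[0, 0, 0], [0, 0, 0], 0.2], [[0, 0, 0], [0, 0, 0], 0.1], [[0, 0, 0], [0, 0, 0], 0], [[0, 0, 0], [0, 0, 0], 0], [[0, 0, 20], [0, 0, 0], 0], [[0, 0, 60], [0, 0, 0], 0], [[0, 0, 100], [0, 0, 0], 0], [[-126, -388, 100], [0, 0, -1.58], 0], [[-126, -388, 100], [0, 0, -1.58], 0], [[-126, -388, 100], [0, 0, -1.58], 0], [[-126, -388, 100], [0, 0, -1.58], 0], [[-126, -388, 100], [0, 0, -1.58], 0]])

```text
time_s: 14.75
eef_pos: [0.6095, -0.1788, 0.2056]
orientation: [[0.676, 0.737, 0.0], [0.737, -0.676, 0.0], [0.0, 0.0, -1.0]]
force: [1.5, 0.0, 0.1]
finger_gap: 0.0852
grip_force: 0.0
```

```bash
python3 - <<'E'
from h import *
s=st();S=snap('side','side3.png')
for dz in(-.003,0,.003,.006): print(dz,efit('side',S,(.687,.06),[(.0272,.075),(.032,.105+dz)],1,.006))
k=proj('side',[[.687,.06,.1]])[0].astype(int)
cv2.imwrite('pics/g3.png',cv2.resize(S[k[1]-40:k[1]+40,k[0]-40:k[0]+40],(480,480),interpolation=2)[:,:,::-1])
E
```

```text
t 14.75 pos [ 609.5 -178.8  205.6] yaw 0.828 j6 0.44 F [1.5 0.  0.1] gap 0.0852 grip 0.0
-0.003 (array([696.3,  57.1]), np.float64(20.9))
0 (array([695. ,  53.8]), np.float64(20.4))
0.003 (array([694.7,  50.1]), np.float64(20.0))
0.006 (array([694.6,  46.1]), np.float64(19.6))
```

View pics/g3.png

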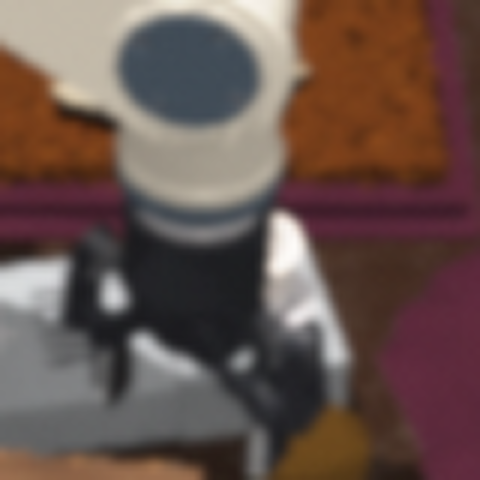

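>>> move_arm(commands=[[[-48, -148, -5], [0, 0, -0.82], 0], [[-48, -148, -5], [0, 0, -0.82], 0], [[-48, -148, -5], [0, 0, -0.82], 0], [[-48, -148, -5], [0, 0, -0.82], 0], [[-48, -148, -5], [0, 0, -0.82], 0], [[-48, -148, -5], [0, 0, -0.82], 0], [[-48, -148, -5], [0, 0, -0.82], 0], [[-48, -148, -5], [0, 0, -0.82], 0]])

```text
time_s: 15.6
eef_pos: [0.5624, -0.325, 0.2004]
orientation: [[1.0, 0.016, -0.0], [0.016, -1.0, 0.0], [-0.0, -0.0, -1.0]]
force: [-0.7, -0.2, -0.4]
finger_gap: 0.0856
grip_force: 0.0
```

```bash
cat >> h.py <<'E'
def stack(ims,z0):
    "free-standing visible part of top cup: rim z0, 29 mm shown"
    for c in ims:
        for dz in(-4,0,4,8): print('stack',c,dz,*(lambda r:(r[0]+B[c],r[1]))(efit(c,ims[c],(.687,.061),[(.032-.158*.029,z0-.029+dz/1e3),(.032,z0+dz/1e3)],1,.008)))
E
python3 - <<'E'
from h import *
s=st();S=snap('side','side3.png');T=snap('top','top3.png')
cups(dict(D=(.562,-.327)),dict(side=S))
cups(dict(A=(.486,.469),B=(.467,.295),lid=(.467,.19)),dict(top=T,side=S))
stack(dict(top=T,side=S),.105)
E
```

```text
t 15.6 pos [ 562.4 -325.   200.4] yaw 0.016 j6 1.01 F [-0.7 -0.2 -0.4] gap 0.0856 grip 0.0
D side corrected [ 561.  -326.8] 66.8
A top corrected [486. 469.] 80.3
A side corrected [466.8 457.8] 8.6
B top corrected [449.6 238.1] 66.3
B side corrected [440.3 304.1] 24.3
lid top corrected [467.7 184. ] 61.1
lid side corrected [466.7 184.2] 42.2
stack top -4 [692.   62.5] 26.6
stack top 0 [690.3  61.9] 26.9
stack top 4 [689.2  62.1] 27.3
stack top 8 [688.   62.2] 27.6
stack side -4 [693.5  58.9] 17.0
stack side 0 [692.9  53.5] 17.0
stack side 4 [691.2  50.4] 17.0
stack side 8 [690.8  44.9] 17.0
```

>>> move_arm(commands=[[[-1, -1.7, -50], [0, 0, 0], 0], [[-1, -1.7, -95], [0, 0, 0], 0], [[-1, -1.7, -127], [0, 0, 0], 0], [[-1, -1.7, -127], [0, 0, 0], 0], [[-1, -1.7, -127], [0, 0, 0], 0.5], [[-1, -1.7, -127], [0, 0, 0], 0.5], [[-1, -1.7, -127], [0, 0, 0], 0.5], [[-1, -1.7, -127], [0, 0, 0], 0.5], [[-1, -1.7, -127], [0, 0, 0], 0.5]])

```text
time_s: 16.6
eef_pos: [0.563, -0.3278, 0.0762]
orientation: [[1.0, 0.014, 0.004], [0.014, -1.0, -0.002], [0.004, 0.002, -1.0]]
force: [0.2, 1.2, 7.3]
finger_gap: 0.0592
grip_force: 65.1
```

```bash
python3 - <<'E'
from h import *
s=st();S=snap('side','side4.png');T=snap('top','top4.png')
cups(dict(B=(.450,.240),lid=(.467,.186)),dict(top=T,side=S))
o=np.zeros((500,800,3),np.uint8)
for i,(c,im) in enumerate((('top',T),('side',S))):
    u=proj(c,[[.57,.14,.06]])[0].astype(int);o[:,400*i:400*i+400]=cv2.resize(im[u[1]-50:u[1]+50,u[0]-40:u[0]+40],(400,500),interpolation=2)[:,:,::-1]
cv2.imwrite('pics/w4.png',o)
E
```

```text
t 16.6 pos [ 563.  -327.8   76.2] yaw 0.014 j6 1.01 F [0.2 1.2 7.3] gap 0.0592 grip 65.1
B top corrected [449.6 238.2] 67.0
B side corrected [412.  288.5] 7.3
lid top corrected [467.7 184. ] 60.8
lid side corrected [464.1 179.8] 15.3
```

View pics/w4.png

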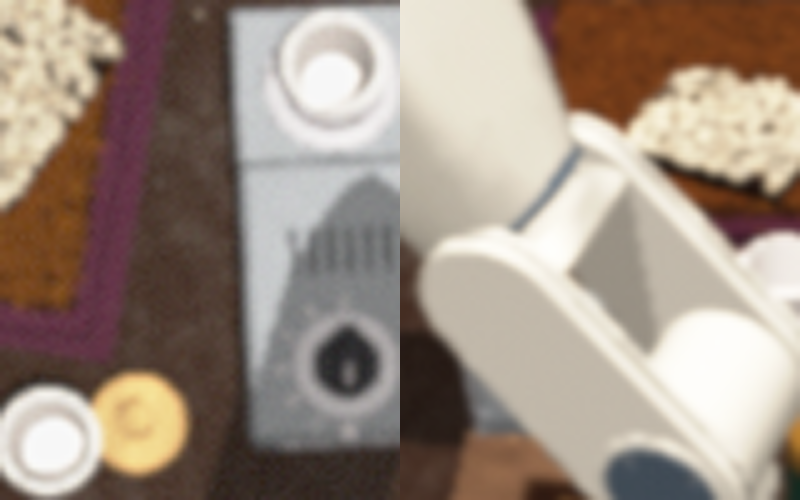

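>>> move_arm(commands=[[[0, 0, 20], [0, 0, 0], 0.5], [[0, 0, 60], [0, 0, 0], 0.5], [[0, 0, 110], [0, 0, 0], 0.5], [[15, 40, 150], [0, 0, 0], 0.5], [[127, 388, 162], [0, 0, 0], 0.5], [[127, 388, 162], [0, 0, 0], 0.5], [[127, 388, 162], [0, 0, 0], 0.5], [[127, 388, 162], [0, 0, 0], 0.5], [[127, 388, 162], [0, 0, 0], 0.5], [[127, 388, 162], [0, 0, 0], 0.5], [[127, 388, 162], [0, 0, 0], 0.5], [[127, 388, 162], [0, 0, 0], 0.5]])

```text
time_s: 17.9
eef_pos: [0.6894, 0.0653, 0.237]
orientation: [[1.0, 0.017, 0.003], [0.017, -1.0, 0.001], [0.003, -0.001, -1.0]]
force: [0.4, -0.5, -0.8]
finger_gap: 0.0593
grip_force: 65.0
```

>>> move_arm(commands=[[[0, 0, 0], [0, 0, 0], 0.5], [[0, 0, 0], [0, 0, 0], 0.5], [[0, 0, 0], [0, 0, 0], 0.5]])

```text
time_s: 18.2
eef_pos: [0.688, 0.0599, 0.2358]
orientation: [[1.0, 0.013, -0.0], [0.013, -1.0, -0.0], [-0.0, 0.0, -1.0]]
force: [0.1, -0.3, -1.7]
finger_gap: 0.059
grip_force: 65.0
```

```bash
python3 - <<'E'
from h import *
s=st();S=snap('side','side5.png')
stack(dict(side=S),.105)
p=s['eef_pos'];print(held('side',S,p[:2],p[2]-.0762)[2])
E
```

```text
t 18.2 pos [688.   59.9 235.8] yaw 0.013 j6 1.63 F [ 0.1 -0.3 -1.7] gap 0.059 grip 65.0
stack side -4 [687.9  62.7] 37.1
stack side 0 [686.9  58.3] 37.5
stack side 4 [685.9  53.8] 37.9
stack side 8 [684.9  49.3] 38.2
(0, array([689.4,  59. ]), np.float64(23.0))
```

>>> move_arm(commands=[[[0.3, 0.9, -40], [0, 0, 0], 0.5], [[0.3, 0.9, -70], [0, 0, 0], 0.5], [[0.3, 0.9, -80], [0, 0, 0], 0.5], [[0.3, 0.9, -83], [0, 0, 0], 0.5], [[0.3, 0.9, -85], [0, 0, 0], 0.5], [[0.3, 0.9, -85], [0, 0, 0], 0.5], [[0.3, 0.9, -85], [0, 0, 0], 0.5]])

```text
time_s: 18.95
eef_pos: [0.6895, 0.0618, 0.152]
orientation: [[1.0, 0.014, 0.002], [0.014, -1.0, 0.0], [0.002, -0.0, -1.0]]
force: [-0.3, -0.4, -1.0]
finger_gap: 0.0593
grip_force: 65.0
```

>>> move_arm(commands=[[[0, 0, -2], [0, 0, 0], 0.5], [[0, 0, -4], [0, 0, 0], 0.5], [[0, 0, -6], [0, 0, 0], 0.5], [[0, 0, -6], [0, 0, 0], 0.5]])

```text
time_s: 19.35
eef_pos: [0.6884, 0.0618, 0.1441]
orientation: [[1.0, 0.014, -0.001], [0.014, -1.0, -0.0], [-0.001, 0.0, -1.0]]
force: [-1.9, -1.7, -0.3]
finger_gap: 0.0591
grip_force: 65.0
```

>>> move_arm(commands=[[[-0.8, -0.8, 0], [0, 0, 0], 0.5], [[-0.8, -0.8, -2], [0, 0, 0], 0.5], [[-0.8, -0.8, -3], [0, 0, 0], 0.5], [[-0.8, -0.8, -3], [0, 0, 0], 0.5]])

```text
time_s: 19.75
eef_pos: [0.6877, 0.0611, 0.1412]
orientation: [[1.0, 0.014, -0.0], [0.014, -1.0, 0.0], [-0.0, -0.0, -1.0]]
force: [0.8, -0.0, -1.4]
finger_gap: 0.059
grip_force: 65.0
```

>>> move_arm(commands=[[[-0.3, -0.3, -1], [0, 0, 0], 0.5], [[-0.3, -0.3, -2], [0, 0, 0], 0.5], [[-0.3, -0.3, -2], [0, 0, 0], 0.5]])

```text
time_s: 20.05
eef_pos: [0.6875, 0.0608, 0.1393]
orientation: [[1.0, 0.014, -0.0], [0.014, -1.0, -0.0], [-0.0, 0.0, -1.0]]
force: [0.2, -0.3, -0.5]
finger_gap: 0.0592
grip_force: 65.0
```

>>> move_arm(commands=[[[0, 0, -1], [0, 0, 0], 0.5], [[0, 0, -2], [0, 0, 0], 0.5], [[0, 0, -2], [0, 0, 0], 0.5]])

```text
time_s: 20.35
eef_pos: [0.6877, 0.0607, 0.1377]
orientation: [[1.0, 0.014, 0.0], [0.014, -1.0, -0.0], [0.0, 0.0, -1.0]]
force: [0.3, -0.9, 1.2]
finger_gap: 0.0588
grip_force: 65.1
```

>>> move_arm(commands=[[[0, 0, -1], [0, 0, 0], 0.5], [[0, 0, -1], [0, 0, 0], 0.5]])

```text
time_s: 20.55
eef_pos: [0.6879, 0.0606, 0.137]
orientation: [[1.0, 0.014, 0.001], [0.014, -1.0, -0.0], [0.001, 0.0, -1.0]]
force: [-0.1, -2.0, 4.9]
finger_gap: 0.0591
grip_force: 65.4
```

>>> move_arm(commands=[[[0, 0, 0], [0, 0, 0], 0.2], [[0, 0, 0], [0, 0, 0], 0.1], [[0, 0, 0], [0, 0, 0], 0], [[0, 0, 0], [0, 0, 0], 0], [[0, 0, 20], [0, 0, 0], 0], [[0, 0, 60], [0, 0, 0], 0], [[-238, 177.5, 63], [0, 0, 1.876], 0], [[-238, 177.5, 63], [0, 0, 1.876], 0], [[-238, 177.5, 63], [0, 0, 1.876], 0], [[-238, 177.5, 63], [0, 0, 1.876], 0], [[-238, 177.5, 63], [0, 0, 1.876], 0], [[-238, 177.5, 63], [0, 0, 1.876], 0]])

```text
time_s: 21.75
eef_pos: [0.4476, 0.2392, 0.1996]
orientation: [[0.606, 0.796, 0.0], [0.796, -0.606, 0.0], [0.0, -0.0, -1.0]]
force: [-0.0, 1.3, -0.0]
finger_gap: 0.0854
grip_force: 0.0
```

```bash
python3 -c "
from h import *
st()"
```

```text
t 21.75 pos [447.6 239.2 199.6] yaw 0.92 j6 1.12 F [-0.   1.3 -0. ] gap 0.0854 grip 0.0
```

>>> move_arm(commands=[[[0, 0, 0], [0, 0, 0.97], 0], [[0, 0, 0], [0, 0, 0.97], 0], [[0, 0, 0], [0, 0, 0.97], 0], [[0, 0, 0], [0, 0, 0.97], 0], [[0, 0, 0], [0, 0, 0.97], 0], [[0, 0, 0], [0, 0, 0.97], 0], [[0, 0, 0], [0, 0, 0.97], 0], [[0, 0, 0], [0, 0, 0.97], 0], [[0, 0, 0], [0, 0, 0.97], 0]])

```text
time_s: 22.65
eef_pos: [0.4495, 0.2384, 0.1995]
orientation: [[-0.306, 0.952, -0.0], [0.952, 0.306, 0.0], [0.0, -0.0, -1.0]]
force: [0.7, 0.9, -0.4]
finger_gap: 0.0858
grip_force: 0.0
```

```bash
python3 - <<'E'
from h import *
s=st();S=snap('side','side6.png');T=snap('top','top6.png')
cups(dict(A=(.486,.469),B=(.450,.240),lid=(.467,.186)),dict(side=S))
cups(dict(A=(.486,.469)),dict(top=T))
stack(dict(top=T,side=S),.134)
E
```

```text
t 22.65 pos [449.5 238.4 199.5] yaw 1.882 j6 0.15 F [ 0.7  0.9 -0.4] gap 0.0858 grip 0.0
A side corrected [485.1 451.6] 50.0
B side corrected [450.5 236.6] 55.5
lid side corrected [468.7 184.4] 60.4
A top corrected [486.1 469. ] 81.2
stack top -4 [691.9  62.4] 36.3
stack top 0 [690.8  62.5] 36.4
stack top 4 [689.5  62.4] 36.5
stack top 8 [688.3  62.5] 36.7
stack side -4 [690.1  69.5] 51.9
stack side 0 [689.1  64.9] 52.2
stack side 4 [688.   60.3] 52.5
stack side 8 [686.9  55.5] 52.8
```

>>> move_arm(commands=[[[0.4, -0.4, -50], [0, 0, 0], 0], [[0.4, -0.4, -95], [0, 0, 0], 0], [[0.4, -0.4, -126.5], [0, 0, 0], 0], [[0.4, -0.4, -126.5], [0, 0, 0], 0], [[0.4, -0.4, -126.5], [0, 0, 0], 0.5], [[0.4, -0.4, -126.5], [0, 0, 0], 0.5], [[0.4, -0.4, -126.5], [0, 0, 0], 0.5], [[0.4, -0.4, -126.5], [0, 0, 0], 0.5], [[0.4, -0.4, -126.5], [0, 0, 0], 0.5], [[0.4, -0.4, -126.5], [0, 0, 0], 0.5]])

```text
time_s: 23.75
eef_pos: [0.451, 0.2385, 0.0752]
orientation: [[-0.308, 0.951, 0.003], [0.951, 0.308, 0.002], [0.001, 0.003, -1.0]]
force: [-2.7, -0.9, 9.7]
finger_gap: 0.0596
grip_force: 64.5
```

```bash
python3 -c "
from h import *
st()"
```

```text
t 23.75 pos [451.  238.5  75.2] yaw 1.884 j6 0.15 F [-2.7 -0.9  9.7] gap 0.0596 grip 64.5
```

>>> move_arm(commands=[[[0, 0, 20], [0, 0, 0], 0.5], [[0, 0, 60], [0, 0, 0], 0.5], [[0, 0, 110], [0, 0, 0], 0.5], [[0, 0, 160], [0, 0, 0], 0.5], [[40, -30, 190], [0, 0, 0], 0.5], [[238, -177, 190], [0, 0, 0], 0.5], [[238, -177, 190], [0, 0, 0], 0.5], [[238, -177, 190], [0, 0, 0], 0.5], [[238, -177, 190], [0, 0, 0], 0.5], [[238, -177, 190], [0, 0, 0], 0.5], [[238, -177, 190], [0, 0, 0], 0.5], [[238, -177, 190], [0, 0, 0], 0.5]])

```text
time_s: 24.95
eef_pos: [0.6886, 0.0597, 0.2637]
orientation: [[-0.306, 0.952, 0.001], [0.952, 0.306, 0.0], [-0.0, 0.001, -1.0]]
force: [0.0, 0.2, -1.6]
finger_gap: 0.0588
grip_force: 65.3
```

>>> move_arm(commands=[[[0, 0, 0], [0, 0, 0], 0.5], [[0, 0, 0], [0, 0, 0], 0.5], [[0, 0, 0], [0, 0, 0], 0.5]])

```text
time_s: 25.25
eef_pos: [0.6872, 0.062, 0.2635]
orientation: [[-0.309, 0.951, 0.0], [0.951, 0.309, 0.0], [0.0, 0.0, -1.0]]
force: [-0.1, 0.3, -0.6]
finger_gap: 0.0592
grip_force: 65.3
```

```bash
python3 - <<'E'
from h import *
s=st();S=snap('side','side7.png')
stack(dict(side=S),.135)
E
```

```text
t 25.25 pos [687.2  62.  263.5] yaw 1.885 j6 -0.24 F [-0.1  0.3 -0.6] gap 0.0592 grip 65.3
stack side -4 [688.9  64.9] 39.6
stack side 0 [687.8  60.3] 39.9
stack side 4 [686.7  55.7] 40.2
stack side 8 [685.7  51.1] 40.4
```

Stack at (687.8, 60.5), rim 135. Descend to 12 mm above seat (TCP ~178).

>>> move_arm(commands=[[[0.6, -0.8, -40], [0, 0, 0], 0.5], [[0.6, -0.8, -70], [0, 0, 0], 0.5], [[0.6, -0.8, -80], [0, 0, 0], 0.5], [[0.6, -0.8, -84], [0, 0, 0], 0.5], [[0.6, -0.8, -86], [0, 0, 0], 0.5], [[0.6, -0.8, -86], [0, 0, 0], 0.5], [[0.6, -0.8, -86], [0, 0, 0], 0.5]])

```text
time_s: 26.0
eef_pos: [0.6892, 0.0602, 0.1784]
orientation: [[-0.308, 0.951, 0.002], [0.951, 0.308, 0.0], [-0.0, 0.002, -1.0]]
force: [-0.5, 0.8, -0.8]
finger_gap: 0.0595
grip_force: 65.3
```

>>> move_arm(commands=[[[0, 0, -2], [0, 0, 0], 0.5], [[0, 0, -4], [0, 0, 0], 0.5], [[0, 0, -5], [0, 0, 0], 0.5], [[0, 0, -5], [0, 0, 0], 0.5]])

```text
time_s: 26.4
eef_pos: [0.6886, 0.0603, 0.172]
orientation: [[-0.308, 0.951, 0.0], [0.951, 0.308, 0.0], [0.0, 0.0, -1.0]]
force: [-0.5, 1.4, -0.0]
finger_gap: 0.0594
grip_force: 65.4
```

>>> move_arm(commands=[[[-0.3, 0.6, -1], [0, 0, 0], 0.5], [[-0.3, 0.6, -2], [0, 0, 0], 0.5], [[-0.3, 0.6, -3], [0, 0, 0], 0.5], [[-0.3, 0.6, -3], [0, 0, 0], 0.5]])

```text
time_s: 26.8
eef_pos: [0.6883, 0.0608, 0.1689]
orientation: [[-0.308, 0.951, 0.0], [0.951, 0.308, 0.0], [0.0, 0.0, -1.0]]
force: [-0.6, 2.3, -1.1]
finger_gap: 0.059
grip_force: 65.4
```

>>> move_arm(commands=[[[0, 0, -1], [0, 0, 0], 0.5], [[0, 0, -2], [0, 0, 0], 0.5], [[0, 0, -2], [0, 0, 0], 0.5]])

```text
time_s: 27.1
eef_pos: [0.6885, 0.0609, 0.1673]
orientation: [[-0.308, 0.951, 0.001], [0.951, 0.308, 0.0], [-0.0, 0.001, -1.0]]
force: [-1.1, 3.2, 3.2]
finger_gap: 0.0591
grip_force: 65.6
```

>>> move_arm(commands=[[[-0.3, 0.7, 0], [0, 0, 0], 0.5], [[-0.3, 0.7, 0], [0, 0, 0], 0.5], [[-0.3, 0.7, -1], [0, 0, 0], 0.5], [[-0.3, 0.7, -1], [0, 0, 0], 0.5]])

```text
time_s: 27.5
eef_pos: [0.6884, 0.0614, 0.1665]
orientation: [[-0.308, 0.951, 0.001], [0.951, 0.308, 0.0], [-0.0, 0.001, -1.0]]
force: [-0.2, 2.4, 4.3]
finger_gap: 0.0597
grip_force: 65.7
```

>>> move_arm(commands=[[[0, 0.2, -1], [0, 0, 0], 0.5], [[0, 0.2, -1], [0, 0, 0], 0.5]])

```text
time_s: 27.7
eef_pos: [0.6885, 0.0616, 0.1659]
orientation: [[-0.308, 0.951, 0.002], [0.951, 0.308, 0.0], [-0.0, 0.002, -1.0]]
force: [0.6, 1.1, 6.3]
finger_gap: 0.0592
grip_force: 65.9
```

>>> move_arm(commands=[[[0, 0, 0], [0, 0, 0], 0.2], [[0, 0, 0], [0, 0, 0], 0.1], [[0, 0, 0], [0, 0, 0], 0], [[0, 0, 0], [0, 0, 0], 0], [[0, 0, 20], [0, 0, 0], 0], [[0, 0, 60], [0, 0, 0], 0], [[-202, 407, 60], [0, 0, 1.257], 0], [[-202, 407, 60], [0, 0, 1.257], 0], [[-202, 407, 60], [0, 0, 1.257], 0], [[-202, 407, 60], [0, 0, 1.257], 0], [[-202, 407, 60], [0, 0, 1.257], 0], [[-202, 407, 60], [0, 0, 1.257], 0]])

```text
time_s: 28.9
eef_pos: [0.5534, 0.3318, 0.2249]
orientation: [[-0.939, 0.345, -0.0], [0.345, 0.939, -0.0], [-0.0, -0.0, -1.0]]
force: [1.5, -0.6, 0.2]
finger_gap: 0.0853
grip_force: 0.0
```

```bash
python3 -c "
from h import *
st()"
```

```text
t 28.9 pos [553.4 331.8 224.9] yaw 2.79 j6 -0.7 F [ 1.5 -0.6  0.2] gap 0.0853 grip 0.0
```

>>> move_arm(commands=[[[-67, 137, -25], [0, 0, 0.34], 0], [[-67, 137, -25], [0, 0, 0.34], 0], [[-67, 137, -25], [0, 0, 0.34], 0], [[-67, 137, -25], [0, 0, 0.34], 0], [[-67, 137, -25], [0, 0, 0.34], 0], [[-67, 137, -25], [0, 0, 0.34], 0], [[-67, 137, -25], [0, 0, 0.34], 0]])

```text
time_s: 29.6
eef_pos: [0.4886, 0.4659, 0.2002]
orientation: [[-1.0, 0.02, 0.0], [0.02, 1.0, -0.0], [-0.0, -0.0, -1.0]]
force: [-0.5, -0.7, 0.2]
finger_gap: 0.0853
grip_force: 0.0
```

```bash
python3 - <<'E'
from h import *
s=st();S=snap('side','side8.png');T=snap('top','top8.png')
cups(dict(A=(.486,.469),lid=(.467,.186)),dict(side=S))
cups(dict(A=(.486,.469),lid=(.467,.186)),dict(top=T))
stack(dict(top=T,side=S),.163)
o=np.zeros((500,800,3),np.uint8)
for i,(c,im) in enumerate((('top',T),('side',S))):
    u=proj(c,[[.58,.14,.06]])[0].astype(int);o[:,400*i:400*i+400]=cv2.resize(im[u[1]-50:u[1]+50,u[0]-40:u[0]+40],(400,500),interpolation=2)[:,:,::-1]
cv2.imwrite('pics/w8.png',o)
E
```

```text
t 29.6 pos [488.6 465.9 200.2] yaw 3.122 j6 -0.81 F [-0.5 -0.7  0.2] gap 0.0853 grip 0.0
A side corrected [486.1 467.1] 65.4
lid side corrected [468.1 185.2] 75.7
A top corrected [519.9 486.5] 18.8
lid top corrected [467.7 184.6] 72.0
stack top -4 [693.6  61.5] 41.7
stack top 0 [692.4  61.6] 41.9
stack top 4 [691.2  61.7] 42.0
stack top 8 [690.   61.8] 42.1
stack side -4 [692.2  69.2] 38.4
stack side 0 [691.1  64.5] 38.7
stack side 4 [690.   59.7] 39.1
stack side 8 [689.  55.] 39.4
```

View pics/w8.png

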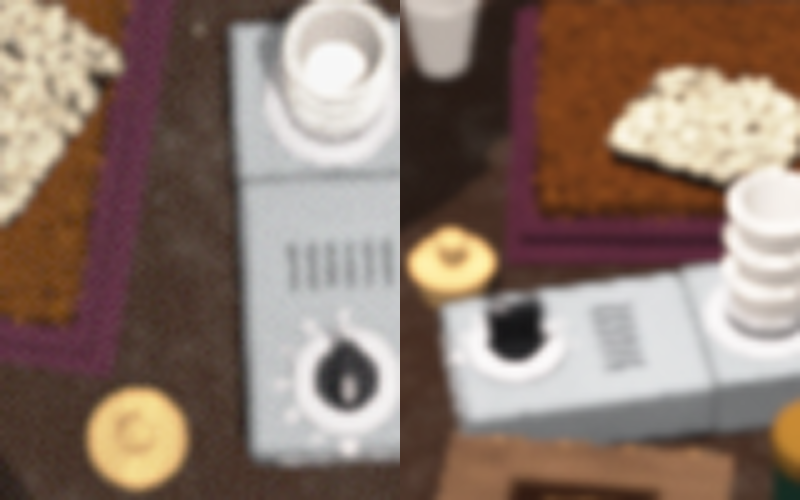

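>>> move_arm(commands=[[[-2, 1.5, -50], [0, 0, 0], 0], [[-2, 1.5, -95], [0, 0, 0], 0], [[-2, 1.5, -127], [0, 0, 0], 0], [[-2, 1.5, -127], [0, 0, 0], 0], [[-2, 1.5, -127], [0, 0, 0], 0.5], [[-2, 1.5, -127], [0, 0, 0], 0.5], [[-2, 1.5, -127], [0, 0, 0], 0.5], [[-2, 1.5, -127], [0, 0, 0], 0.5], [[-2, 1.5, -127], [0, 0, 0], 0.5], [[-2, 1.5, -127], [0, 0, 0], 0.5]])

```text
time_s: 30.7
eef_pos: [0.4871, 0.4699, 0.0759]
orientation: [[-1.0, 0.018, 0.004], [0.018, 1.0, 0.003], [-0.004, 0.003, -1.0]]
force: [0.1, -2.1, 7.6]
finger_gap: 0.0593
grip_force: 65.0
```

```bash
python3 -c "
from h import *
st()"
```

```text
t 30.7 pos [487.1 469.9  75.9] yaw 3.124 j6 -0.8 F [ 0.1 -2.1  7.6] gap 0.0593 grip 65.0
```

>>> move_arm(commands=[[[0, 0, 20], [0, 0, 0], 0.5], [[0, 0, 60], [0, 0, 0], 0.5], [[0, 0, 110], [0, 0, 0], 0.5], [[0, 0, 160], [0, 0, 0], 0.5], [[10, -40, 200], [0, 0, 0], 0.5], [[202, -408, 212], [0, 0, 0], 0.5], [[202, -408, 212], [0, 0, 0], 0.5], [[202, -408, 212], [0, 0, 0], 0.5], [[202, -408, 212], [0, 0, 0], 0.5], [[202, -408, 212], [0, 0, 0], 0.5], [[202, -408, 212], [0, 0, 0], 0.5], [[202, -408, 212], [0, 0, 0], 0.5]])

```text
time_s: 31.9
eef_pos: [0.6558, 0.1216, 0.2836]
orientation: [[-1.0, 0.018, 0.002], [0.018, 1.0, 0.0], [-0.002, 0.0, -1.0]]
force: [0.4, 1.0, -0.8]
finger_gap: 0.0591
grip_force: 64.9
```

```bash
python3 -c "
from h import *
st()"
```

```text
t 31.9 pos [655.8 121.6 283.6] yaw 3.124 j6 -1.39 F [ 0.4  1.  -0.8] gap 0.0591 grip 64.9
```

>>> move_arm(commands=[[[32, -58, 1], [0, 0, 0], 0.5], [[32, -58, 1], [0, 0, 0], 0.5], [[32, -58, 1], [0, 0, 0], 0.5], [[32, -58, 1], [0, 0, 0], 0.5], [[32, -58, 1], [0, 0, 0], 0.5], [[32, -58, 1], [0, 0, 0], 0.5]])

```text
time_s: 32.5
eef_pos: [0.6865, 0.0672, 0.2833]
orientation: [[-1.0, 0.016, -0.0], [0.016, 1.0, 0.0], [0.0, 0.0, -1.0]]
force: [0.8, -0.5, -0.6]
finger_gap: 0.0587
grip_force: 65.0
```

```bash
python3 - <<'E'
from h import *
s=st();S=snap('side','side9.png')
stack(dict(side=S),.164)
E
```

```text
t 32.5 pos [686.5  67.2 283.3] yaw 3.126 j6 -1.47 F [ 0.8 -0.5 -0.6] gap 0.0587 grip 65.0
stack side -4 [686.   53.4] 35.5
stack side 0 [685.4  48.9] 36.0
stack side 4 [684.5  44.6] 36.5
stack side 8 [683.6  40.1] 36.9
```

>>> move_arm(commands=[[[2.2, -6.2, 0], [0, 0, 0], 0.5], [[2.2, -6.2, 0], [0, 0, 0], 0.5], [[2.2, -6.2, -30], [0, 0, 0], 0.5], [[2.2, -6.2, -55], [0, 0, 0], 0.5], [[2.2, -6.2, -68], [0, 0, 0], 0.5], [[2.2, -6.2, -73], [0, 0, 0], 0.5], [[2.2, -6.2, -73], [0, 0, 0], 0.5], [[2.2, -6.2, -73], [0, 0, 0], 0.5]])

```text
time_s: 33.35
eef_pos: [0.6899, 0.0594, 0.2111]
orientation: [[-1.0, 0.018, 0.001], [0.018, 1.0, 0.0], [-0.001, 0.0, -1.0]]
force: [0.0, 1.2, -1.2]
finger_gap: 0.0593
grip_force: 65.0
```

>>> move_arm(commands=[[[0, 0, -2], [0, 0, 0], 0.5], [[0, 0, -4], [0, 0, 0], 0.5], [[0, 0, -5], [0, 0, 0], 0.5], [[0, 0, -5], [0, 0, 0], 0.5]])

```text
time_s: 33.75
eef_pos: [0.6895, 0.0596, 0.2054]
orientation: [[-1.0, 0.018, 0.001], [0.018, 1.0, 0.001], [-0.001, 0.001, -1.0]]
force: [0.2, 3.4, 1.7]
finger_gap: 0.0587
grip_force: 65.1
```

Needs +y (force +3.4).

>>> move_arm(commands=[[[-0.3, 1.6, 0], [0, 0, 0], 0.5], [[-0.3, 1.6, 0], [0, 0, 0], 0.5], [[-0.3, 1.6, -2], [0, 0, 0], 0.5], [[-0.3, 1.6, -3], [0, 0, 0], 0.5], [[-0.3, 1.6, -3], [0, 0, 0], 0.5]])

```text
time_s: 34.25
eef_pos: [0.689, 0.0609, 0.2019]
orientation: [[-1.0, 0.018, -0.0], [0.018, 1.0, 0.0], [0.0, 0.0, -1.0]]
force: [0.4, 1.5, -0.3]
finger_gap: 0.059
grip_force: 65.0
```

>>> move_arm(commands=[[[0, 0, -1], [0, 0, 0], 0.5], [[0, 0, -2], [0, 0, 0], 0.5], [[0, 0, -2], [0, 0, 0], 0.5]])

```text
time_s: 34.55
eef_pos: [0.6892, 0.0611, 0.2004]
orientation: [[-1.0, 0.018, 0.001], [0.018, 1.0, 0.0], [-0.001, 0.0, -1.0]]
force: [0.1, 3.5, 2.2]
finger_gap: 0.0589
grip_force: 65.3
```

>>> move_arm(commands=[[[-0.3, 1, 0], [0, 0, 0], 0.5], [[-0.3, 1, 0], [0, 0, 0], 0.5], [[-0.3, 1, -1], [0, 0, 0], 0.5], [[-0.3, 1, -2], [0, 0, 0], 0.5], [[-0.3, 1, -2], [0, 0, 0], 0.5]])

```text
time_s: 35.05
eef_pos: [0.6889, 0.0621, 0.1984]
orientation: [[-1.0, 0.018, 0.001], [0.018, 1.0, 0.0], [-0.001, 0.0, -1.0]]
force: [0.4, 2.2, 4.5]
finger_gap: 0.0591
grip_force: 65.5
```

>>> move_arm(commands=[[[0, 0.2, -1], [0, 0, 0], 0.5], [[0, 0.2, -1], [0, 0, 0], 0.5]])

```text
time_s: 35.25
eef_pos: [0.689, 0.0624, 0.1977]
orientation: [[-1.0, 0.018, 0.001], [0.018, 1.0, 0.0], [-0.001, 0.0, -1.0]]
force: [-0.0, 1.7, 6.8]
finger_gap: 0.059
grip_force: 65.6
```

>>> move_arm(commands=[[[0, 0, 0], [0, 0, 0], 0.2], [[0, 0, 0], [0, 0, 0], 0.1], [[0, 0, 0], [0, 0, 0], 0], [[0, 0, 0], [0, 0, 0], 0], [[0, 0, 20], [0, 0, 0], 0], [[0, 0, 60], [0, 0, 0], 0], [[-221, 123, 40], [0, 0, 0], 0.2], [[-221, 123, 0], [0, 0, 0], 0.45], [[-221, 123, -17], [0, 0, 0], 0.45], [[-221, 123, -17], [0, 0, 0], 0.45], [[-221, 123, -17], [0, 0, 0], 0.45], [[-221, 123, -17], [0, 0, 0], 0.45]])

```text
time_s: 36.45
eef_pos: [0.4627, 0.1855, 0.1783]
orientation: [[-1.0, 0.016, -0.005], [0.016, 1.0, -0.002], [0.005, -0.002, -1.0]]
force: [0.0, -0.1, 0.5]
finger_gap: 0.0468
grip_force: 0.0
```

>>> move_arm(commands=[[[0, 0, 0], [0, 0, 0], 0.45], [[0, 0, 0], [0, 0, 0], 0.45], [[0, 0, 0], [0, 0, 0], 0.45]])

```text
time_s: 36.75
eef_pos: [0.4697, 0.185, 0.1809]
orientation: [[-1.0, 0.019, 0.002], [0.019, 1.0, 0.001], [-0.002, 0.001, -1.0]]
force: [0.2, -0.1, -1.0]
finger_gap: 0.047
grip_force: 0.0
```

```bash
python3 - <<'E'
from h import *
s=st();S=snap('side','side10.png');T=snap('top','top10.png')
cups(dict(lid=(.467,.186)),dict(side=S,top=T))
stack(dict(top=T,side=S),.192)
o=np.zeros((500,800,3),np.uint8)
for i,(c,im) in enumerate((('top',T),('side',S))):
    u=proj(c,[[.6,.1,.1]])[0].astype(int);o[:,400*i:400*i+400]=cv2.resize(im[u[1]-50:u[1]+50,u[0]-40:u[0]+40],(400,500),interpolation=2)[:,:,::-1]
cv2.imwrite('pics/w10.png',o)
E
```

```text
t 36.75 pos [469.7 185.  180.9] yaw 3.123 j6 -1.2 F [ 0.2 -0.1 -1. ] gap 0.047 grip 0.0
lid side corrected [468.3 184. ] 53.0
lid top corrected [430.2 225.9] 14.4
stack top -4 [693.   62.3] 46.5
stack top 0 [691.8  62.4] 46.8
stack top 4 [690.5  62.6] 47.0
stack top 8 [689.3  62.8] 47.1
stack side -4 [688.4  55.3] 26.2
stack side 0 [691.9  65.8] 26.5
stack side 4 [690.7  61.1] 26.7
stack side 8 [689.5  56.3] 26.9
```

View pics/w10.png

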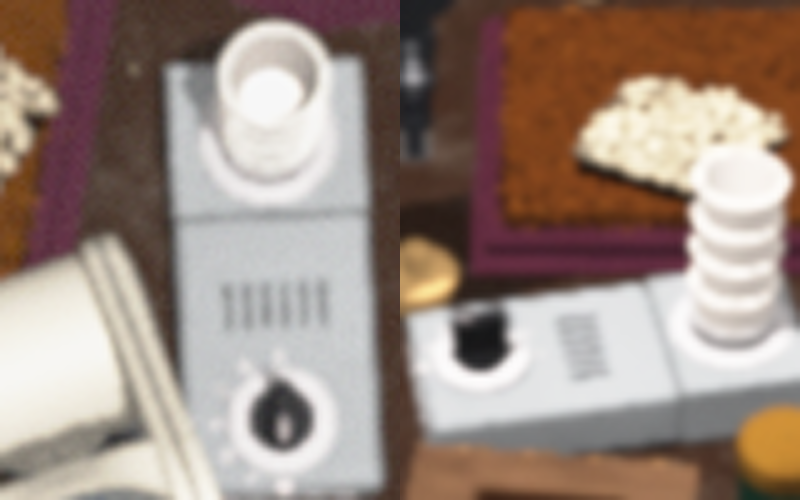

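>>> move_arm(commands=[[[-1.5, -0.4, -50], [0, 0, 0], 0.45], [[-1.5, -0.4, -90], [0, 0, 0], 0.45], [[-1.5, -0.4, -115], [0, 0, 0], 0.45], [[-1.5, -0.4, -124], [0, 0, 0], 0.45], [[-1.5, -0.4, -124], [0, 0, 0], 0.45], [[-1.5, -0.4, -124], [0, 0, 0], 0.9], [[-1.5, -0.4, -124], [0, 0, 0], 0.9], [[-1.5, -0.4, -124], [0, 0, 0], 0.9], [[-1.5, -0.4, -124], [0, 0, 0], 0.9], [[-1.5, -0.4, -124], [0, 0, 0], 0.9]])

```text
time_s: 37.85
eef_pos: [0.4675, 0.1851, 0.0577]
orientation: [[-1.0, 0.018, 0.003], [0.018, 1.0, 0.001], [-0.003, 0.001, -1.0]]
force: [0.8, -1.1, 7.8]
finger_gap: 0.0197
grip_force: 58.8
```

```bash
python3 -c "
from h import *
st()"
```

```text
t 37.85 pos [467.5 185.1  57.7] yaw 3.124 j6 -1.2 F [ 0.8 -1.1  7.8] gap 0.0197 grip 58.8
```

>>> move_arm(commands=[[[0, 0, 20], [0, 0, 0], 0.9], [[0, 0, 60], [0, 0, 0], 0.9], [[0, 0, 110], [0, 0, 0], 0.9], [[0, 0, 160], [0, 0, 0], 0.9], [[0, 0, 210], [0, 0, 0], 0.9], [[100, -50, 226], [0, 0, 0], 0.9], [[220, -123, 226], [0, 0, 0], 0.9], [[220, -123, 226], [0, 0, 0], 0.9], [[220, -123, 226], [0, 0, 0], 0.9], [[220, -123, 226], [0, 0, 0], 0.9], [[220, -123, 226], [0, 0, 0], 0.9], [[220, -123, 226], [0, 0, 0], 0.9]])

```text
time_s: 39.05
eef_pos: [0.6866, 0.0607, 0.2819]
orientation: [[-1.0, 0.019, -0.0], [0.019, 1.0, 0.0], [0.0, 0.0, -1.0]]
force: [-1.4, 0.3, -0.1]
finger_gap: 0.0197
grip_force: 58.8
```

>>> move_arm(commands=[[[0, 0, 0], [0, 0, 0], 0.9], [[0, 0, 0], [0, 0, 0], 0.9], [[0, 0, 0], [0, 0, 0], 0.9]])

```text
time_s: 39.35
eef_pos: [0.6854, 0.0626, 0.2825]
orientation: [[-1.0, 0.017, 0.0], [0.017, 1.0, 0.0], [-0.0, 0.0, -1.0]]
force: [-0.2, -0.2, -0.5]
finger_gap: 0.0199
grip_force: 58.8
```

```bash
python3 - <<'E'
from h import *
s=st();S=snap('side','side11.png')
stack(dict(side=S),.194)
k=proj('side',[[.687,.06,.2]])[0].astype(int)
cv2.imwrite('pics/w11.png',cv2.resize(S[k[1]-40:k[1]+40,k[0]-40:k[0]+40],(480,480),interpolation=2)[:,:,::-1])
E
```

```text
t 39.35 pos [685.4  62.6 282.5] yaw 3.125 j6 -1.48 F [-0.2 -0.2 -0.5] gap 0.0199 grip 58.8
stack side -4 [686.8  51.8] 33.7
stack side 0 [685.7  47.1] 33.9
stack side 4 [684.6  42.6] 34.0
stack side 8 [683.5  37.9] 34.1
```

View pics/w11.png

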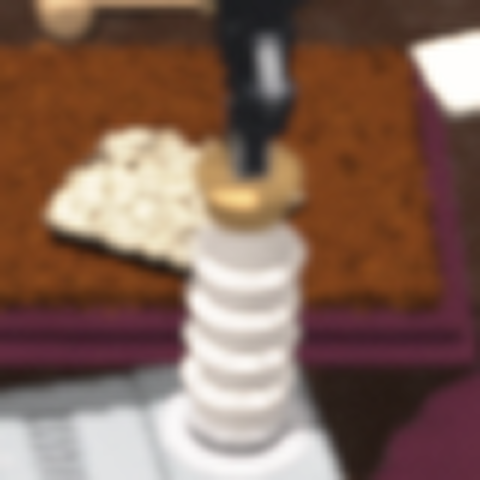

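>>> move_arm(commands=[[[2.8, -0.4, 0], [0, 0, 0], 0.9], [[2.8, -0.4, -15], [0, 0, 0], 0.9], [[2.8, -0.4, -25], [0, 0, 0], 0.9], [[2.8, -0.4, -30], [0, 0, 0], 0.9], [[2.8, -0.4, -34], [0, 0, 0], 0.9], [[2.8, -0.4, -37], [0, 0, 0], 0.9], [[2.8, -0.4, -37], [0, 0, 0], 0.9], [[2.8, -0.4, -37], [0, 0, 0], 0.9]])

```text
time_s: 40.2
eef_pos: [0.6892, 0.0613, 0.2453]
orientation: [[-1.0, 0.018, 0.0], [0.018, 1.0, 0.0], [-0.0, 0.0, -1.0]]
force: [-0.2, 0.3, -0.3]
finger_gap: 0.02
grip_force: 58.8
```

>>> move_arm(commands=[[[0, 0, -2], [0, 0, 0], 0.9], [[0, 0, -4], [0, 0, 0], 0.9], [[0, 0, -4], [0, 0, 0], 0.9]])

```text
time_s: 40.5
eef_pos: [0.6888, 0.0612, 0.2408]
orientation: [[-1.0, 0.018, -0.0], [0.018, 1.0, -0.0], [0.0, -0.0, -1.0]]
force: [-0.2, 0.3, -0.7]
finger_gap: 0.0196
grip_force: 58.8
```

>>> move_arm(commands=[[[0, 0.3, -2], [0, 0, 0], 0.9], [[0, 0.3, -4], [0, 0, 0], 0.9], [[0, 0.3, -4], [0, 0, 0], 0.9]])

```text
time_s: 40.8
eef_pos: [0.6887, 0.0616, 0.2367]
orientation: [[-1.0, 0.018, -0.001], [0.018, 1.0, -0.0], [0.001, -0.0, -1.0]]
force: [-1.0, 0.3, -0.7]
finger_gap: 0.0195
grip_force: 58.8
```

>>> move_arm(commands=[[[0, 0, -1], [0, 0, 0], 0.9], [[0, 0, -2], [0, 0, 0], 0.9], [[0, 0, -2], [0, 0, 0], 0.9]])

```text
time_s: 41.1
eef_pos: [0.6891, 0.0616, 0.2352]
orientation: [[-1.0, 0.018, 0.0], [0.018, 1.0, -0.0], [-0.0, -0.0, -1.0]]
force: [-1.3, -0.0, 0.5]
finger_gap: 0.0195
grip_force: 58.8
```

>>> move_arm(commands=[[[-0.5, 0, -1], [0, 0, 0], 0.9], [[-0.5, 0, -2], [0, 0, 0], 0.9], [[-0.5, 0, -2], [0, 0, 0], 0.9]])

```text
time_s: 41.4
eef_pos: [0.6892, 0.0617, 0.2342]
orientation: [[-1.0, 0.018, 0.002], [0.018, 1.0, 0.0], [-0.002, 0.0, -1.0]]
force: [-1.4, -0.2, 6.2]
finger_gap: 0.0195
grip_force: 59.2
```

>>> move_arm(commands=[[[0, 0, -1], [0, 0, 0], 0.9], [[0, 0, -1], [0, 0, 0], 0.9]])

```text
time_s: 41.6
eef_pos: [0.6895, 0.0617, 0.2338]
orientation: [[-1.0, 0.018, 0.003], [0.018, 1.0, 0.0], [-0.003, 0.0, -1.0]]
force: [-1.1, -0.8, 8.0]
finger_gap: 0.0198
grip_force: 59.4
```

>>> move_arm(commands=[[[0, 0, 0], [0, 0, 0], 0.7], [[0, 0, 0], [0, 0, 0], 0.5], [[0, 0, 0], [0, 0, 0], 0.5], [[0, 0, 20], [0, 0, 0], 0.5], [[0, 0, 60], [0, 0, 0], 0.5], [[-60, -4, 60], [0, 0, 0.07], 0.5], [[-184, -11, 30], [0, 0, 0.07], 0.5], [[-184, -11, -30], [0, 0, 0.07], 0.5], [[-184, -11, -73], [0, 0, 0.07], 0.5], [[-184, -11, -73], [0, 0, 0.07], 0.5], [[-184, -11, -73], [0, 0, 0.07], 0.5], [[-184, -11, -73], [0, 0, 0.07], 0.5]])

```text
time_s: 42.8
eef_pos: [0.5042, 0.0506, 0.1586]
orientation: [[-0.999, -0.052, -0.002], [-0.052, 0.999, -0.0], [0.002, -0.0, -1.0]]
force: [1.4, 0.4, -1.1]
finger_gap: 0.0425
grip_force: 0.0
```

>>> move_arm(commands=[[[0, 0, 0], [0, 0, 0], 0.5], [[0, 0, 0], [0, 0, 0], 0.5], [[0, 0, 0], [0, 0, 0], 0.5]])

```text
time_s: 43.1
eef_pos: [0.506, 0.0507, 0.1602]
orientation: [[-0.999, -0.052, 0.003], [-0.052, 0.999, 0.0], [-0.003, 0.0, -1.0]]
force: [-0.7, -0.1, -0.3]
finger_gap: 0.0425
grip_force: 0.0
```

```bash
python3 - <<'E'
from h import *
s=st();S=snap('side','side12.png')
k=proj('side',[[.6,.06,.15]])[0].astype(int)
cv2.imwrite('pics/w12.png',cv2.resize(S[k[1]-50:k[1]+50,k[0]-50:k[0]+50],(600,600),interpolation=2)[:,:,::-1])
E
```

```text
t 43.1 pos [506.   50.7 160.2] yaw -3.089 j6 -1.55 F [-0.7 -0.1 -0.3] gap 0.0425 grip 0.0
```

View pics/w12.png

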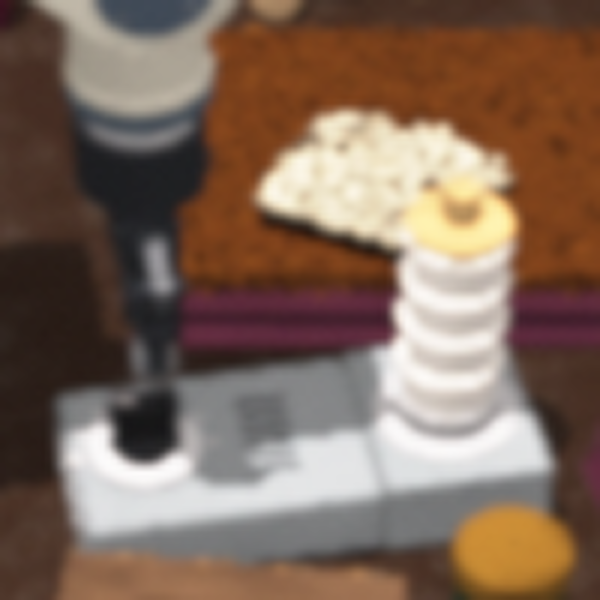

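>>> move_arm(commands=[[[-1.5, -0.2, -30], [0, 0, 0], 0.5], [[-1.5, -0.2, -61.5], [0, 0, 0], 0.5], [[-1.5, -0.2, -61.5], [0, 0, 0], 0.5], [[-1.5, -0.2, -61.5], [0, 0, 0], 0.81], [[-1.5, -0.2, -61.5], [0, 0, 0], 0.81], [[-1.5, -0.2, -61.5], [0, 0, 0], 0.81], [[-1.5, -0.2, -61.5], [0, 0, 0], 0.81], [[-1.5, -0.2, -61.5], [0, 0, 0], 0.81]])

```text
time_s: 43.95
eef_pos: [0.5034, 0.0504, 0.0983]
orientation: [[-0.999, -0.052, 0.001], [-0.052, 0.999, 0.0], [-0.001, 0.0, -1.0]]
force: [0.1, -0.3, -0.3]
finger_gap: 0.0167
grip_force: 0.0
```

>>> move_arm(commands=[[[0, 0, 0], [0, 0, -0.14], 0.81], [[0, 0, 0], [0, 0, -0.28], 0.81], [[0, 0, 0], [0, 0, -0.42], 0.81], [[0, 0, 0], [0, 0, -0.56], 0.81], [[0, 0, 0], [0, 0, -0.7], 0.81], [[0, 0, 0], [0, 0, -0.84], 0.81], [[0, 0, 0], [0, 0, -0.98], 0.81], [[0, 0, 0], [0, 0, -1.12], 0.81], [[0, 0, 0], [0, 0, -1.26], 0.81], [[0, 0, 0], [0, 0, -1.4], 0.81], [[0, 0, 0], [0, 0, -1.5], 0.81], [[0, 0, 0], [0, 0, -1.5], 0.81]])

```text
time_s: 45.15
eef_pos: [0.5028, 0.0504, 0.0978]
orientation: [[-0.122, 0.993, -0.0], [0.993, 0.122, 0.0], [0.0, -0.0, -1.0]]
force: [-1.5, 0.5, 0.9]
finger_gap: 0.0162
grip_force: 0.5
```

```bash
python3 - <<'E'
from h import *
s=st();print(s['wrist_torque'])
E
```

```text
t 45.15 pos [502.8  50.4  97.8] yaw 1.693 j6 -0.05 F [-1.5  0.5  0.9] gap 0.0162 grip 0.5
[ 0.13747871  0.19170594 -0.02551199]
```

>>> move_arm(commands=[[[0, 0, 0], [0, 0, -0.05], 0.81], [[0, 0, 0], [0, 0, -0.05], 0.81], [[0, 0, 0], [0, 0, -0.05], 0.5], [[0, 0, 0], [0, 0, -0.05], 0.5], [[0, 0, 0], [0, 0, -0.05], 0.5], [[0, 0, 40], [0, 0, -0.05], 0.5], [[0, 0, 90], [0, 0, -0.05], 0.5], [[0, 0, 140], [0, 0, -0.05], 0.5], [[-50, -200, 170], [0, 0, -0.05], 0.5], [[-50, -300, 170], [0, 0, -0.05], 0.5], [[-50, -300, 170], [0, 0, -0.05], 0.5], [[-50, -300, 170], [0, 0, -0.05], 0.5]])

```text
time_s: 46.35
eef_pos: [0.4682, -0.1469, 0.2588]
orientation: [[-0.075, 0.997, 0.001], [0.997, 0.075, -0.0], [-0.0, 0.001, -1.0]]
force: [0.5, -0.6, -0.1]
finger_gap: 0.0424
grip_force: 0.0
```

>>> move_arm(commands=[[[0, -100, 0], [0, 0, 0], 0.5], [[0, -100, 0], [0, 0, 0], 0.5], [[0, -100, 0], [0, 0, 0], 0.5], [[0, -100, 0], [0, 0, 0], 0.5], [[0, -100, 0], [0, 0, 0], 0.5]])

```text
time_s: 46.85
eef_pos: [0.4684, -0.2444, 0.2578]
orientation: [[-0.074, 0.997, -0.001], [0.997, 0.074, 0.001], [0.001, -0.001, -1.0]]
force: [-0.5, 0.4, -0.1]
finger_gap: 0.0425
grip_force: 0.0
```

```bash
python3 - <<'E'
from h import *
st();T=snap('top','top13.png');S=snap('side','side13.png')
for c in('top','side'):
    for t in('cup_a_mid','lid_knob','tin_mid','gift_mid','stamp_mid'): marks(c,t,4,.5)
u=proj('top',[[.5035,.05,.099]])[0];print(u)
g=T.astype(int).sum(2)//3;a,b=np.round(u).astype(int)
print(g[b-9:b+10,a-12:a+13])
for n in ('top1.png',):
    g=cv2.imread('pics/'+n).astype(int).sum(2)//3;print(g[b-9:b+10,a-12:a+13])
E
```

```text
t 46.85 pos [ 468.4 -244.4  257.8] yaw 1.644 j6 -0.58 F [-0.5  0.4 -0.1] gap 0.0425 grip 0.0
top lid_knob 0.8 [684.  62. 219.]
top tin_mid 0.91 [693. -94.  44.]
top gift_mid 0.64 [437. 594.  31.]
top stamp_mid 0.53 [ 468. -378.   31.]
side cup_a_mid 0.56 [686.  61. 127.]
side lid_knob 0.73 [691.  59. 217.]
side tin_mid 0.98 [699. -96.  49.]
[305.32493004 233.12758735]
[[203 203 203 212 221 220 210 203 200 200 212 220 220 214 208 206 205 205
  207 207 209 207 208 206 208]
 [201 203 203 213 222 225 216 208 204 208 216 224 224 222 218 214 213 211
  209 207 208 205 206 205 207]
 [203 200 201 206 218 221 220 219 224 228 231 234 236 234 233 230 226 221
  214 209 206 207 208 206 207]
 [200 199 200 202 210 219 226 233 237 239 239 238 236 237 237 238 238 234
  227 217 213 207 207 206 209]
 [206 205 201 204 215 226 236 239 239 238 232 221 214 219 225 235 241 241
  238 230 218 211 204 207 207]
 [211 208 208 215 224 233 238 237 227 209 185 162 146 149 175 209 233 240
  241 237 230 216 209 208 209]
 [211 208 214 222 228 227 221 205 177 139 113  95  86  90 110 149 197 228
  239 240 235 223 213 203
[... 2562 characters left out ...]
54  46  56 104 145 140  97  67  68  83
  145 219 239 239 231 206 180]
 [147 166 200 226 229 193 127  76  56  44  58 113 160 154 103  68  65  93
  157 221 239 240 228 194 157]
 [130 142 171 205 219 191 131  83  57  50  58 113 160 153 102  69  76 115
  177 228 239 238 219 170 139]
 [122 131 149 174 191 176 136  97  70  56  56  99 138 131  91  71 105 154
  211 233 237 225 189 146 130]
 [119 128 137 156 168 168 148 123 100  86  70  79 104  98  86 105 153 198
  226 233 225 200 156 130 124]
 [129 131 136 148 160 165 160 150 146 136 115 106 102 110 126 161 201 224
  226 219 198 162 134 122 124]
 [134 141 140 141 146 156 162 163 170 175 171 164 166 177 193 209 221 222
  206 183 159 139 125 120 123]]
```

```bash
python3 -c "
from h import *
print(workorder.job_done())"
```

```text
the job is handed in; nothing more can be done
None
```

The job is handed in at about 47 s: the dial went back to off first, all four beakers on the table are nested upright in the well with the lid in the top one, and the dial was then turned three clicks up (the last picture shows its pointer a quarter turn from off); the tin, gift box and stamp stayed where they were.

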